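# Make up the staining kit and the labelling kit

### The job

Make up the two kits for the practical class from the stock on the bench. The blue tray is the slide-staining kit: the dye bottle standing in its collar, the timer lying face up between its four corner stops, and the black marker lying in the cradles; the yellow tray is the labelling kit: the roll of tape lying over its spigot and the blue marker in the cradles. Do not tip the dye bottle, and leave the glass beaker and the wash bottle standing where they are.

Things in the scene. Friction and masses are not known exactly. Their poses are not given: they have to be found in the camera images.
- staining_tray: Fixed blue tray 156x170 mm. Origin: centre of underside, x away from robot; deck at z 6 mm, rim 8. At x 29: bottle collar at y 46 (inside dia 58, 12 high); 4 corner stops round an 80x80 square at y -37 (9 high, 48 gaps at mid-side). At x -53, y -40 and 40: uprights with 90-degree V notches (bottom z 13, tips z 28, 30 wide); a marker lies in both, middle at y 0, axis at z 21.5; finger room between.
- labelling_tray: Fixed yellow tray 142x170 mm. Origin: centre of underside, +x away from robot; deck at z 6 mm, rim 8. Spigot for the tape at x 28, y 0: dia 16, 27 high above the deck, conical tip; the roll lies flat on the deck. At x -48, y -40 and 40: uprights with 90-degree V notches (bottom z 13, tips z 28, 30 wide); a marker lies in both, middle at y 0, axis at z 23.6; finger room between.
- dye_bottle: Small round dark glass bottle with a blue screw cap, standing upright, 77 mm high, 90 g; body about 40 mm across up to z = 45 mm, cap 29 mm across from z = 55 to 77 mm (good to grip). Origin: centre of the underside, z up. Starting at y < 0 and x > 0.56 m it stands between a tray and a tube rack: grip it there with the fingers closing along y, elsewhere along x.
- timer: White lab timer, display and coloured buttons on its face, 62 (x) x 64 (y) x 19 mm (upright sides 16 mm high), lying face up. Origin: centre of the underside, z up out of the face. May be turned by quarter turns in its place. Starting at y < 0 and x > 0.56 m it stands between a tray and a tube rack: grip it there with the fingers closing along y, elsewhere along x.
- tape_roll: Roll of yellow marking tape lying flat, 67 mm outside diameter, 19 mm high, hole about 32 mm. Origin: centre of the underside, z along its axis. Starting at y < 0 and x > 0.56 m it stands between a tray and a tube rack: grip it there with the fingers closing along y, elsewhere along x.
- black_marker: Black marker lying on the bench, 136 mm long along its own y, barrel 12 mm in diameter. Origin: at mid-length, on the underside as it lies at the start (6 mm below the barrel's axis; it turns with the marker if that rolls). Either way round in the cradles will do.
- blue_marker: White marker with a blue cap, lying on the bench, 138 mm long along its own y, barrel 15 mm in diameter. Origin: at mid-length, on the underside as it lies at the start (8 mm below the barrel's axis; it turns with the marker if that rolls). Either way round in the cradles will do.
- beaker: Bystander: empty glass beaker, 53 mm across, 69 mm high, standing between the two trays. Origin: centre of the underside. Leave it alone.
- wash_bottle: Bystander: white wash bottle with a red cap and bent spout, 62 mm across, 190 mm high, standing at the right. Origin: on the underside, about 21 mm (along -x) from the axis of its body. Leave it alone.
Not all that is in view belongs to the job. What is shaped like the tape_roll but red is not meant. What is shaped like the timer but purple is not meant.

How it is judged:
By the outcome, as a careful person would: the job done as asked, in the order asked, and still so for the second after the job is handed in, with the robot touching nothing.
It also fails if it takes over 120 s, if anything falls off the work surface, if the arm or the gripper's body presses on something with over 40 N, if the wrist force passes 120 N, or if a joint passes its speed limit or range.

### The arm

A 6-joint arm with a two-finger parallel gripper is mounted at the origin on a cart in front of the work surface, level with it; the furniture and walls round the work are solid. World frame = base frame: x ahead of the robot, y to its left, z up, the work surface at z = 0. Lengths are in m, angles in rad, forces in N, time in s.
With the tool pointing down it reaches from about 0.3 to 0.875 m from the base axis. Payload 4.2 kg.
Tool frame: the origin (TCP) lies at the very end of the fingers, on their centre line; the grasp point (between the pads) lies bot.grip_point_offset behind it (bot.grip_point_offset is the distance from the TCP to the grasp point, in m); z points along the fingers, y is the line along which they close (so a half turn about z gives the same grasp; the last joint's range is limited). The gripper opens to 85 mm and grips with 20 to 120 N. Pads are 22 mm wide; open, the fingers measure 114 mm over their backs; the gripper's body (76 mm by 85 mm) begins 54 mm behind the grasp point. The pads swing forward as they close: fully open they stand 13 mm farther back than shut.
Start: joints at [1.171, 0.32, 1.565, -0, 1.257, -0.02], TCP at [0.213, 0.534, 0.205] pointing down, gripper open.
Joint ranges: [-3.11, 3.11], [-0.84, 2.01], [0.21, 2.61], [-1.34, 4.49], [0.05, 2.63], [-2.56, 2.56]. Speed limits (rad/s): [2.57, 2.57, 3.14, 3.14, 3.14, 3.14].

### API

Orientations are given as a unit quaternion [x, y, z, w].
In Python, from bench import telemetry, cams, finish_job, spotter, bot gives the robot as it stands.
- The arm moves only by the tool arm_command, never from a script. Its argument "commands" is a list of rows, each an object with "delta_pos": the shift along the world's x, y, z in units of 40 mm (1.0 is 40 mm), a list of three; "yaw": the turn about the world's z in units of 5 degrees (1.0 is 5 degrees). A call has 1 to 5 rows; each row shifts and turns the commanded pose from where the row before left it; what a row does not reach is not made up. A row lasts 1/8 s, in which the tool goes at most 62.5 mm and 10.7 degrees, less where a joint would pass 70% of its speed; a pose out of reach is approached as far as the arm can. A call is refused whole if a number of a shift passes 1 or a number of a turn 1, either way. A call with a gripper value outside its range is refused whole. "fingers" is the opening, from -1 (shut) to 1 (fully open), set as the call begins (left out, the last holds). The fingers move at their own pace and stop on an object; "newtons" is the grip in N (left out, the last holds). Time passes only in rows, so rows that do not move let the fingers close. It gives the time, the measured TCP pose, the force, the opening and the grip force at its end, in the units of the state.
- telemetry.sense(): the state, without advancing time (a new reading comes with each control period).
- cams.get_image(name): name is "scene" or "top" or "wrist"; returns the picture (420x560x3 uint8, blue, green, red); there is no depth.
- cams.calibration(name): a dict with "mtx" (3x3 intrinsics, pixels), "xyz" and "attitude" of the camera in the world. Camera axes: x right, y down, z forward; pixel columns grow to the right and rows downward; lengths in m; the calibration is good to about 2 mm. A picture is of the moment at which its call begins: read the wrist's pose just before it. calibration takes no time and is no camera call; for the wrist camera it gives the pose at the moment of the call.
- finish_job(): hands the job in; it is judged then, once.
Trained networks look in the newest picture that a camera, given by its name, has taken for a name from the list of things; names that differ only in an ending like _2 or _b are one class to them, and where a whole thing is asked for, a point or a joint stands for the part that bears it (a point fixed in the world has none). Each returns a list of dicts, best first, with "score" (0 to 1); they miss things now and then, are a little off and sometimes report something else, mostly with a low value. They report only what shows in the picture. A call takes as long as a camera call. They do not tell look-alikes from the thing itself.
- spotter.recognise(camera, label): "box" ([left, top, width, height] in pixels, round what is visible of it).
The state is a dict: "clock": time; "qpos": joint angles; "joint_velocities": joint speeds; "joint_torque": joint torques, N m; "position": TCP position; "tcp_rot": TCP orientation; "contact_force": force on the tool from outside, world axes, zero at the start; "torque": the same for the moment, N m; "grip_width": finger opening in m; "grip_force": force on a finger pad.
Only numpy, scipy, OpenCV 4.12 (cv2) and the standard library are available. Lean on these libraries where they do the work, as an engineer would, in place of code of your own. Each camera call takes 0.05 s, during which the arm holds its last target. There are 200 camera calls.

## Working session

There is one attempt and no reset: what is moved stays moved. The work goes in short steps, Python scripts to look and compute and a tool call to move; the robot and the scene stay as the last step left them, time stands still between calls to the robot, and variables do not carry over. Pictures are saved under pics/ and viewed, at most 14 in all, crops included, and the job is handed in when it is done.

Besides the shell and the picture viewer there is one more tool, called after "Emit:" by a JSON object that holds its "op" and its "data", one argument or row to a line. arm_command: Moves the arm, as the interface text tells. Its arguments: {"type":"object","properties":{"commands":{"type":"array","items":{"type":"object","properties":{"delta_pos":{"type":"array","items":{"type":"number"}},"yaw":{"type":"number"}}}},"fingers":{"type":"number"},"newtons":{"type":"number"}},"required":["commands"]}

```bash
mkdir -p pics
cat > h.py <<'E'
import numpy as np, cv2
from scipy.spatial.transform import Rotation as R
from bench import telemetry, cams, finish_job, spotter, bot
def att(c):
    a=np.array(c["attitude"],float)
    return a if a.shape==(3,3) else R.from_quat(a).as_matrix()
def px2w(c,u,v,z):
    d=att(c)@np.linalg.inv(np.array(c["mtx"]))@np.array([u,v,1.]); o=np.array(c["xyz"])
    return (o+d*(z-o[2])/d[2])
def w2px(c,p):
    q=np.array(c["mtx"])@(att(c).T@(np.array(p)-np.array(c["xyz"]))); return q[:2]/q[2]
E
python3 - <<'E'
from h import *
print(bot.grip_point_offset, telemetry.sense())
for n in ("top","scene"):
    im=cams.get_image(n); cv2.imwrite(f"pics/{n}0.png",cv2.resize(im,(800,600),interpolation=cv2.INTER_CUBIC))
    c=cams.calibration(n); print(n,c)
    for l in "staining_tray labelling_tray dye_bottle timer tape_roll black_marker blue_marker beaker wash_bottle".split():
        for d in spotter.recognise(n,l)[:3]:
            b=d["box"]; u,v=b[0]+b[2]/2,b[1]+b[3]/2
            print(n,l,round(d["score"],2),np.round(b,1),px2w(c,u,v,0.01).round(3))
E
```

```text
0.0187 {'clock': 0.0, 'qpos': array([ 1.17096737e+00,  3.20258105e-01,  1.56570779e+00, -8.69635719e-06,
        1.25742021e+00, -2.00254795e-02]), 'joint_velocities': array([ 2.06785298e-03, -1.12703160e-04, -2.96269906e-05,  8.97823738e-05,
        7.59281037e-04,  6.41274843e-04]), 'joint_torque': array([ 5.50267359e-04, -4.15525997e+01, -2.34165752e+01,  1.53686328e-04,
        8.19623092e-03, -1.78265338e-05]), 'position': array([0.21297616, 0.53351214, 0.20409057]), 'tcp_rot': array([ 1.88761007e-01,  9.82022646e-01, -8.77901093e-04, -1.82823157e-04]), 'contact_force': array([0.40000117, 0.49422946, 0.03471904]), 'torque': array([ 0.05440646, -0.0014042 , -0.01980308]), 'grip_force': 0.0, 'grip_width': 0.0853271278322194}
top {'mtx': array([[394.42290279,   0.        , 286.32083975],
       [  0.        , 394.42290279, 209.15333682],
       [  0.        ,   0.        ,   1.        ]]), 'xyz': array([ 0.28396526, -0.13254438,  1.00723181]), 'attitude': array([-0.65411938,  0.74914013, -0.07857814,  0.06886486])}
top staining_tray 0.65 [275.7 191.4  75.5  67.8] [ 0.443 -0.224  0.
[... 893 characters left out ...]
0.24 [114.7 175.6  52.2   1.4] [0.633 0.207 0.01 ]
scene {'mtx': array([[543.82297988,   0.        , 281.89657094],
       [  0.        , 543.82297988, 203.74085016],
       [  0.        ,   0.        ,   1.        ]]), 'xyz': array([-0.17790104,  0.79907895,  1.19466325]), 'attitude': array([-0.26144523,  0.88548344, -0.36624963,  0.11587357])}
scene staining_tray 0.38 [294.7 105.2  25.   41.1] [ 0.631 -0.572  0.01 ]
scene labelling_tray 0.58 [178.7 255.1  58.8  51. ] [0.496 0.166 0.01 ]
scene timer 0.9 [324.8 225.1  24.4  18.6] [ 0.284 -0.169  0.01 ]
scene tape_roll 0.52 [240.9 180.3  21.6  20.4] [ 0.602 -0.188  0.01 ]
scene wash_bottle 0.67 [295.1 103.1  32.8  46.3] [ 0.616 -0.578  0.01 ]
```

View pics/top0.png

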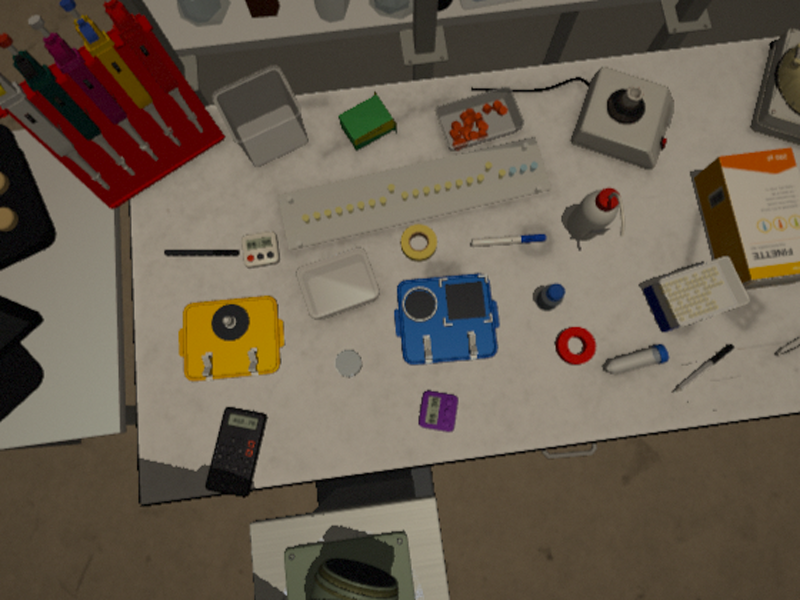

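View pics/scene0.png

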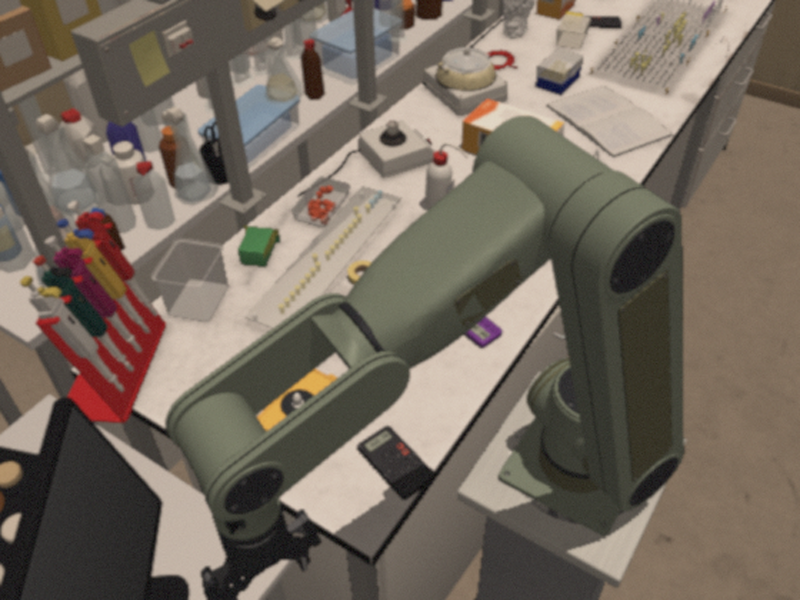

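The top view (800 px scale) shows:
- **Tape rolls:** yellow at (419,242), red at (576,345). Yellow is the one meant.
- **Timers:** white at (260,250), purple at (438,410). White is the one meant.
- **Bottle:** (549,296).
- **Markers:** black at (202,252), white/blue at (508,240). A fat tube at (636,358) and a pen at (703,368) are distractors.

I'll measure by colour and confirm with a crop.

```bash
cat > m1.py <<'E'
from h import *
im=cams.get_image("top"); c=cams.calibration("top"); cv2.imwrite("pics/t1raw.png",im)
S=560/800
hsv=cv2.cvtColor(im,cv2.COLOR_BGR2HSV)
def seg(name,box,mask,z):
    x0,y0,x1,y1=[int(round(k*S)) for k in box]
    m=np.zeros(mask.shape,np.uint8); m[y0:y1,x0:x1]=mask[y0:y1,x0:x1]*255
    k,lab,st,ce=cv2.connectedComponentsWithStats(m)
    i=1+np.argmax(st[1:,4]); ys,xs=np.where(lab==i)
    P=np.array([px2w(c,u,v,z)[:2] for u,v in zip(xs,ys)],np.float32)
    (cx,cy),(w,h),a=cv2.minAreaRect(P)
    d=P-P.mean(0); ev,V=np.linalg.eigh(d.T@d); ax=np.degrees(np.arctan2(V[1,1],V[0,1]))
    print(name,len(xs),"cent",P.mean(0).round(4),"rect",round(cx,4),round(cy,4),round(w,4),round(h,4),round(a,1),"axis",round(ax,1))
H,Sa,V=cv2.split(hsv)
seg("blue tray",(380,260,510,375),(H>95)&(H<125)&(Sa>120),.008)
seg("yellow tray",(170,285,295,390),(H>15)&(H<35)&(Sa>120),.008)
seg("tape",(395,220,445,268),(H>15)&(H<35)&(Sa>70),.019)
seg("timer",(240,228,284,272),(V>160),.019)
seg("black",(155,240,241,262),(V<75),.006)
seg("bluecap",(460,225,560,255),(H>95)&(H<125)&(Sa>120),.008)
seg("bluemk",(465,228,552,252),((V>175)|((H>95)&(H<125)&(Sa>120))),.008)
seg("bottlecap",(530,275,575,312),(H>95)&(H<125)&(Sa>130)&(V>90),.077)
seg("wash",(590,180,625,215),((H<8)|(H>172))&(Sa>120),.18)
print([px2w(c,u*S,v*S,z).round(3) for u,v,z in ((549,300,0),(348,362,.069),(228,321,.033),(419,242,.019))])
E
python3 m1.py
python3 - <<'E'
import cv2
im=cv2.imread("pics/t1raw.png")[140:275,105:405]
cv2.imwrite("pics/t1c.png",cv2.resize(im,(800,360),interpolation=cv2.INTER_CUBIC))
E
```

```text
blue tray 2472 cent [ 0.4391 -0.2192] rect 0.4511 -0.2217 0.1849 0.1537 87.6 axis 83.0
yellow tray 3101 cent [0.4653 0.1647] rect 0.468 0.1641 0.187 0.1421 88.0 axis 87.5
tape 442 cent [ 0.5959 -0.1916] rect 0.5966 -0.1911 0.0656 0.0711 82.2 axis 172.0
timer 59 cent [0.6043 0.0954] rect 0.606 0.0912 0.0436 0.0243 82.2 axis 70.2
black 209 cent [0.634 0.208] rect 0.634 0.2078 0.1379 0.0082 82.2 axis 82.2
bluecap 79 cent [ 0.5782 -0.4034] rect 0.5782 -0.4038 0.0439 0.0125 88.8 axis 88.7
bluemk 79 cent [ 0.5782 -0.4034] rect 0.5782 -0.4038 0.0439 0.0125 88.8 axis 88.7
bottlecap 53 cent [ 0.46  -0.407] rect 0.4602 -0.4068 0.0175 0.0188 15.6 axis 108.1
wash 193 cent [ 0.5723 -0.4819] rect 0.5725 -0.4831 0.0313 0.0406 36.7 axis 139.4
[array([ 0.459, -0.414,  0.   ]), array([ 0.389, -0.044,  0.069]), array([0.492, 0.16 , 0.033]), array([ 0.595, -0.193,  0.019])]
```

View pics/t1c.png

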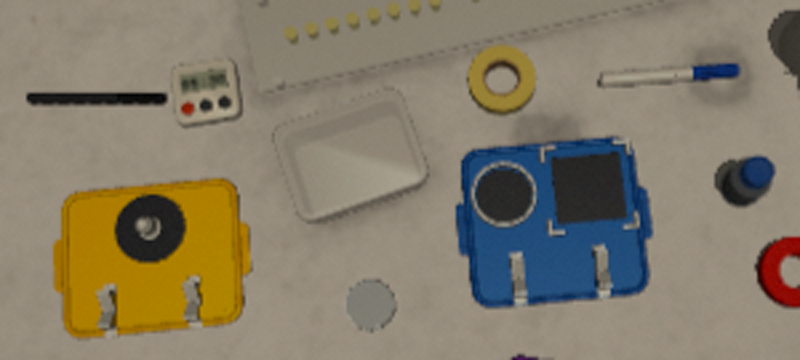

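The crop confirms the yellow roll at (503,80) and the white timer at (206,92), both matching the description. I'm moving toward the stock now, with wrist looks on the way.

Emit:
{"op": "arm_command", "data": {
  "commands": [
    {"delta_pos":[0.7,-0.9,0.3],"yaw":-1},
    {"delta_pos":[0.7,-0.9,0.3],"yaw":-1},
    {"delta_pos":[0.7,-0.9,0.3],"yaw":-1},
    {"delta_pos":[0.7,-0.9,0.3],"yaw":-1},
    {"delta_pos":[0.7,-0.9,0.3],"yaw":-1}
  ],
  "fingers": 1,
  "newtons": 40
}}

```text
clock: 1.68
position: [0.3539, 0.3528, 0.2655]
tcp_rot: [0.398, 0.917, 0.0, 0.0]
contact_force: [0.3, 0.9, -0.0]
grip_width: 0.0854
grip_force: 0.0
```

Emit:
{"op": "arm_command", "data": {
  "commands": [
    {"delta_pos":[0.7,-0.9,0],"yaw":-1},
    {"delta_pos":[0.7,-0.9,0],"yaw":-1},
    {"delta_pos":[0.7,-0.9,0],"yaw":-1},
    {"delta_pos":[0.7,-0.9,0],"yaw":-1},
    {"delta_pos":[0.7,-0.9,0],"yaw":-1}
  ]
}}

```text
clock: 2.3
position: [0.494, 0.1728, 0.2651]
tcp_rot: [0.587, 0.809, 0.0, 0.0]
contact_force: [0.3, 1.2, 0.2]
grip_width: 0.0853
grip_force: 0.0
```

```bash
cat >> h.py <<'E'
def st():
    s=telemetry.sense(); r=R.from_quat(s["tcp_rot"]).as_matrix()
    print("t",round(s["clock"],2),"tcp",s["position"].round(4),"yang",round(np.degrees(np.arctan2(r[1,1],r[0,1])),2),"z",r[:,2].round(3),"w",round(s["grip_width"],4),"gf",round(s["grip_force"],1),"F",np.round(s["contact_force"],1)); return s,r
def wrist(name):
    s,r=st(); im=cams.get_image("wrist"); c=cams.calibration("wrist")
    cv2.imwrite(f"pics/{name}.png",im); np.savez(f"pics/{name}.npz",**{k:np.array(c[k]) for k in("mtx","xyz","attitude")})
    return im,c,s,r
E
python3 - <<'E'
from h import *
im,c,s,r=wrist("w1"); print(c["mtx"][0][0], "cam in tool",(r.T@(np.array(c["xyz"])-s["position"])).round(4),(r.T@att(c)).round(3))
for u,v in((0,0),(559,0),(559,419),(0,419)): print(px2w(c,u,v,0).round(3))
E
```

```text
t 2.3 tcp [0.494  0.1728 0.2651] yang 18.07 z [ 0.001  0.    -1.   ] w 0.0853 gf 0.0 F [0.3 1.2 0.2]
322.14957210435557 cam in tool [ 0.0766  0.0019 -0.1683] [[-0.004 -0.948 -0.32 ]
 [ 1.    -0.004  0.   ]
 [-0.002 -0.32   0.948]]
[0.124 0.248 0.   ]
[0.745 0.449 0.   ]
[ 1.122 -0.128  0.   ]
[ 0.15  -0.438  0.   ]
```

View pics/w1.png

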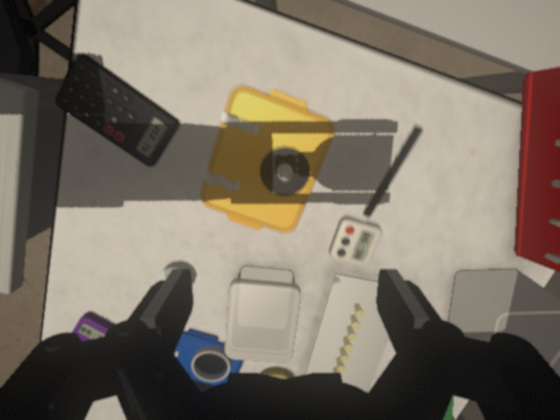

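The wrist view shows the yellow tray at about (268,160), the timer at (356,240), and the black marker running from (419,128) to (368,213). I'm measuring these from this picture.

```bash
cat >> h.py <<'E'
def seg(im,c,name,box,f,z,close=0,hull=False):
    H,S,V=[k.astype(int) for k in cv2.split(cv2.cvtColor(im,cv2.COLOR_BGR2HSV))]
    x0,y0,x1,y1=box; m=np.zeros(H.shape,np.uint8); m[y0:y1,x0:x1]=(f(H,S,V)*255)[y0:y1,x0:x1]
    if close: m=cv2.morphologyEx(m,cv2.MORPH_CLOSE,np.ones((close,close)))
    k,lab,stt,ce=cv2.connectedComponentsWithStats(m)
    i=1+np.argmax(stt[1:,4]); ys,xs=np.where(lab==i)
    P=np.array([px2w(c,u,v,z)[:2] for u,v in zip(xs,ys)],np.float32)
    (cx,cy),(w,h),a=cv2.minAreaRect(P)
    d=P-P.mean(0); ev,Vv=np.linalg.eigh(d.T@d); ax=np.degrees(np.arctan2(Vv[1,1],Vv[0,1]))
    print(name,len(xs),"px",stt[i,:4],"cent",P.mean(0).round(4),"rect",np.round((cx,cy,w,h),4),round(a,1),"axis",round(ax%180,1))
blue=lambda H,S,V:(H>95)&(H<125)&(S>110)
yel=lambda H,S,V:(H>15)&(H<35)&(S>90)
E
python3 - <<'E'
from h import *
im=cv2.imread("pics/w1.png"); c=dict(np.load("pics/w1.npz"))
seg(im,c,"ytray",(195,80,340,240),yel,.010,5)
hsv=cv2.cvtColor(im,cv2.COLOR_BGR2HSV); print(hsv[262,345],hsv[225,342],hsv[225,320],hsv[255,390],hsv[170,394])
for th in (30,22): seg(im,c,"timer S<%d"%th,(326,208,390,272),lambda H,S,V:(S<th)&(V>hsv[225,320][2]+5),.016,5)
seg(im,c,"timer V",(326,208,390,272),lambda H,S,V:(V>215),.016,5)
seg(im,c,"bmk",(355,115,430,220),lambda H,S,V:V<70,.006)
g=im[195:285,310:405]; cv2.imwrite("pics/w1c.png",cv2.resize(g,None,fx=6,fy=6,interpolation=cv2.INTER_CUBIC))
E
```

```text
ytray 12011 px [201  86 134 147] cent [0.4727 0.1661] rect [0.4742 0.16   0.1849 0.142 ] 87.6 axis 87.1
[ 19  40 183] [ 21  41 211] [ 18  36 198] [ 18  34 196] [17 27 66]Traceback (most recent call last):
  File "<stdin>", line 5, in <module>
  File "h.py", line 24, in seg
    i=1+np.argmax(stt[1:,4]); ys,xs=np.where(lab==i)
        ~~~~~~~~~^^^^^^^^^^^
    return _wrapfunc(a, 'argmax', axis=axis, out=out, **kwds)
    return bound(*args, **kwds)
ValueError: attempt to get argmax of an empty sequence
```

Emit:
{"op": "arm_command", "data": {
  "commands": [
    {"delta_pos":[-0.1,-0.97,0],"yaw":-0.9},
    {"delta_pos":[-0.1,-0.97,0],"yaw":-0.9},
    {"delta_pos":[-0.1,-0.97,0],"yaw":-0.9},
    {"delta_pos":[-0.1,-0.97,0],"yaw":-0.9},
    {"delta_pos":[-0.1,-0.97,0],"yaw":0}
  ]
}}

```text
clock: 2.98
position: [0.4729, -0.021, 0.2651]
tcp_rot: [0.706, 0.709, 0.0, 0.0]
contact_force: [-0.3, 0.0, -0.3]
grip_width: 0.0856
grip_force: 0.0
```

Emit:
{"op": "arm_command", "data": {
  "commands": [
    {"delta_pos":[-0.1,-0.97,0]},
    {"delta_pos":[-0.1,-0.97,0]},
    {"delta_pos":[-0.1,-0.97,0]},
    {"delta_pos":[-0.1,-0.97,0]},
    {"delta_pos":[0,-0.97,0]}
  ]
}}

```text
invalid input
```

Emit:
{"op": "arm_command", "data": {
  "commands": [
    {"delta_pos":[0,-0.97,0]},
    {"delta_pos":[0,-0.97,0]},
    {"delta_pos":[0,-0.97,0]},
    {"delta_pos":[0,-0.9,0]},
    {"delta_pos":[0,0,0]}
  ]
}}

```text
invalid input
```

Run:
```python
from h import *
im,c,s,r=wrist("w2")
for l in ("dye_bottle","staining_tray","tape_roll","blue_marker"):
    for d in spotter.recognise("wrist",l)[:2]: print(l,round(d["score"],2),np.round(d["box"],1))
im=cv2.imread("pics/w1.png"); c=dict(np.load("pics/w1.npz"))
seg(im,c,"bmk",(355,115,430,220),lambda H,S,V:V<85,.006)
```

```text
t 2.98 tcp [ 0.4729 -0.021   0.2651] yang 0.24 z [ 0.001 -0.    -1.   ] w 0.0856 gf 0.0 F [-0.3  0.  -0.3]
staining_tray 0.74 [218.4 238.1 103.5 107.4]
staining_tray 0.47 [339.6 328.8  19.4  52.4]
tape_roll 0.8 [343.  255.7  46.   43.8]
blue_marker 0.8 [340.8 330.3  18.4  55.3]
bmk 670 px [365 128  55  87] cent [0.6389 0.1969] rect [0.6395 0.1993 0.1306 0.0138] 82.3 axis 81.8
```

View pics/w2.png

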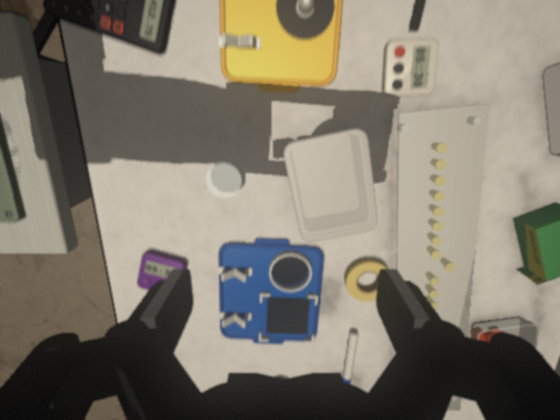

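This view shows the blue tray at (270,290), its collar at (291,271) and square at (288,316), the tape at (367,279), and the timer at (410,65). Every row needs a yaw value, so I'm resending the move.

Emit:
{"op": "arm_command", "data": {
  "commands": [
    {"delta_pos":[-0.1,-0.97,0],"yaw":0},
    {"delta_pos":[-0.1,-0.97,0],"yaw":0},
    {"delta_pos":[-0.1,-0.97,0],"yaw":0},
    {"delta_pos":[0,-0.97,0],"yaw":0},
    {"delta_pos":[0,-0.97,0],"yaw":0}
  ]
}}

```text
clock: 3.85
position: [0.4618, -0.2139, 0.265]
tcp_rot: [0.705, 0.709, 0.0, 0.0]
contact_force: [0.2, 0.4, -0.5]
grip_width: 0.0851
grip_force: 0.0
```

Emit:
{"op": "arm_command", "data": {
  "commands": [
    {"delta_pos":[0,-0.97,0],"yaw":0},
    {"delta_pos":[0,-0.97,0],"yaw":0},
    {"delta_pos":[0,-0.97,0],"yaw":0},
    {"delta_pos":[0,-0.97,0],"yaw":0},
    {"delta_pos":[0,-0.97,0],"yaw":0}
  ]
}}

```text
clock: 4.47
position: [0.4624, -0.408, 0.2648]
tcp_rot: [0.705, 0.709, 0.0, -0.0]
contact_force: [-0.3, 0.3, 1.7]
grip_width: 0.0856
grip_force: 0.0
```

Run:
```python
from h import *
im,c,s,r=wrist("w3")
for l in ("dye_bottle","staining_tray","tape_roll","blue_marker","black_marker"):
    for d in spotter.recognise("wrist",l)[:2]: print(l,round(d["score"],2),np.round(d["box"],1))
for p in ((.46,-.407,.077),(.46,-.41,0)): print(w2px(c,p))
```

```text
t 4.47 tcp [ 0.4624 -0.408   0.2648] yang 0.36 z [ 0.     0.001 -1.   ] w 0.0856 gf 0.0 F [-0.3  0.3  1.7]
dye_bottle 0.7 [270.5 148.9  29.7  39.9]
staining_tray 0.78 [208.8   2.7 134.8  91.1]
tape_roll 0.87 [381.5   0.   40.4  11.1]
tape_roll 0.84 [191.4 164.9  54.   51.3]
blue_marker 0.87 [363.   70.6  29.9 107.3]
[282.32036808 169.77490519]
[282.66761657 160.04805576]
```

View pics/w3.png

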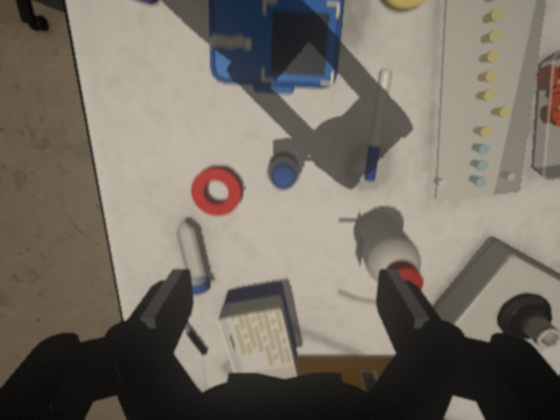

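The cap is at (285,174), with the blue marker running from (385,70) to (371,178). The fallen wash-bottle look is only perspective. Next I'm measuring the cap, the marker, and the tray features in w2.

Run:
```python
from h import *
im=cv2.imread("pics/w3.png"); c=dict(np.load("pics/w3.npz"))
seg(im,c,"cap",(265,145,305,195),lambda H,S,V:blue(H,S,V)&(V>70),.077)
seg(im,c,"bluepart",(355,135,385,185),blue,.010)
seg(im,c,"whitepart",(365,60,395,145),lambda H,S,V:(V>205),.010)
im=cv2.imread("pics/w2.png"); c=dict(np.load("pics/w2.npz"))
seg(im,c,"btray",(205,230,335,350),blue,.012,15)
seg(im,c,"collar in",(268,250,315,292),lambda H,S,V:V<60,.008)
seg(im,c,"square",(255,290,322,340),lambda H,S,V:V<60,.006)
seg(im,c,"tape",(335,250,395,305),yel,.017)
for d in ((300,210),(276,300),(286,300),(430,100),(383,230)): pass
# predicted tray features from rect estimate
```

```text
cap 11 px [283 170   7   6] cent [ 0.4649 -0.4106] rect [ 0.4645 -0.4096  0.0041  0.0078] 30.8 axis 144.9
bluepart 54 px [366 169   9  10] cent [ 0.5778 -0.4271] rect [ 0.577  -0.4257  0.0104  0.0123] 0.3 axis 53.4Traceback (most recent call last):
  File "<stdin>", line 5, in <module>
  File "h.py", line 24, in seg
    i=1+np.argmax(stt[1:,4]); ys,xs=np.where(lab==i)
        ~~~~~~~~~^^^^^^^^^^^
    return _wrapfunc(a, 'argmax', axis=axis, out=out, **kwds)
    return bound(*args, **kwds)
ValueError: attempt to get argmax of an empty sequence
```

```bash
sed -i 's/    i=1+np.argmax(stt\[1:,4\]); ys/    if k<2: print(name,"none"); return\n    i=1+np.argmax(stt[1:,4]); ys/' h.py
cat >> h.py <<'E'
blue=lambda H,S,V:(H>95)&(H<130)&(S*V>4500)
E
python3 - <<'E'
from h import *
im=cv2.imread("pics/w3.png"); c=dict(np.load("pics/w3.npz"))
seg(im,c,"cap",(265,145,305,195),blue,.077)
seg(im,c,"bluepart",(355,135,385,185),blue,.010)
for v in(190,180): seg(im,c,"whitepart",(365,60,395,145),lambda H,S,V:(V>v)&(S<30),.010)
im=cv2.imread("pics/w2.png"); c=dict(np.load("pics/w2.npz"))
seg(im,c,"btray",(205,230,335,350),blue,.012,15)
seg(im,c,"collar in",(268,250,315,292),lambda H,S,V:(V<75)&~blue(H,S,V),.007)
seg(im,c,"square",(255,290,322,340),lambda H,S,V:(V<75)&~blue(H,S,V),.006)
seg(im,c,"tape",(335,250,395,305),yel,.017)
g=cv2.imread("pics/w3.png")
print(g[174,285],g[155,284],g[160,376],g[100,381])
E
```

```text
cap 452 px [272 164  24  24] cent [ 0.4609 -0.414 ] rect [ 0.4613 -0.4137  0.026   0.0265] 0.3 axis 122.5
bluepart 193 px [365 149  13  32] cent [ 0.5786 -0.4164] rect [ 0.5783 -0.414   0.0417  0.0125] 84.2 axis 85.1
whitepart none
whitepart none
btray 7470 px [219 238 105 106] cent [ 0.4415 -0.2178] rect [ 0.4506 -0.2245  0.1838  0.1532] 87.7 axis 77.2
collar in 722 px [273 258  34  28] cent [ 0.4804 -0.1886] rect [ 0.4804 -0.1888  0.0489  0.0461] 46.4 axis 18.0
square 1346 px [267 298  42  35] cent [ 0.4781 -0.2677] rect [ 0.4779 -0.2683  0.0634  0.063 ] 87.9 axis 76.7
tape 850 px [345 259  41  42] cent [ 0.5881 -0.1944] rect [ 0.5892 -0.196   0.0692  0.0545] 80.2 axis 86.2
[120  83  69] [61 65 67] [66 53 53] [81 89 94]
```

Run:
```python
from h import *
im=cv2.imread("pics/t1raw.png"); c=cams.calibration("top")
seg(im,c,"btray",(268,182,355,260),blue,.010,11)
seg(im,c,"collar in",(278,198,308,226),lambda H,S,V:(V<80)&~blue(H,S,V),.007)
seg(im,c,"square",(308,192,345,228),lambda H,S,V:(V<80)&~blue(H,S,V),.006)
seg(im,c,"ydisc",(140,205,185,245),lambda H,S,V:(V<80)&~yel(H,S,V),.006,7)
seg(im,c,"tape",(275,150,315,190),yel,.019)
seg(im,c,"ytray",(115,200,205,270),yel,.010,11)
```

```text
btray 3078 px [276 191  74  64] cent [ 0.4408 -0.2189] rect [ 0.4507 -0.2219  0.1858  0.1547] 87.6 axis 76.7
collar in 324 px [284 203  21  20] cent [ 0.4823 -0.1786] rect [ 0.4832 -0.1793  0.0518  0.0502] 81.7 axis 89.4
square 604 px [312 197  28  26] cent [ 0.4791 -0.2604] rect [ 0.4795 -0.2601  0.0663  0.0637] 87.6 axis 81.5
ydisc 478 px [149 213  25  25] cent [0.4966 0.1652] rect [0.4973 0.1655 0.0625 0.0621] 39.0 axis 164.5
tape 422 px [280 157  26  26] cent [ 0.5957 -0.1917] rect [ 0.5952 -0.1909  0.0656  0.0684] 82.2 axis 173.2
ytray 3379 px [125 207  74  60] cent [0.4628 0.1643] rect [0.4675 0.1633 0.1871 0.1427] 88.0 axis 88.6
```

Emit:
{"op": "arm_command", "data": {
  "commands": [
    {"delta_pos":[0,-0.1,-0.9],"yaw":0},
    {"delta_pos":[0,0,-0.9],"yaw":0},
    {"delta_pos":[0,0,-0.9],"yaw":0},
    {"delta_pos":[0,0,-0.5],"yaw":0},
    {"delta_pos":[0,0,0],"yaw":0}
  ]
}}

```text
clock: 5.4
position: [0.4608, -0.4099, 0.1357]
tcp_rot: [0.705, 0.709, 0.0, -0.002]
contact_force: [-0.0, 0.2, 1.1]
grip_width: 0.0854
grip_force: 0.0
```

Run:
```python
from h import *
im,c,s,r=wrist("w4")
seg(im,c,"cap",(200,170,360,400),blue,.077)
print(w2px(c,(.461,-.413,.077)),w2px(c,s["position"]))
```

```text
t 5.4 tcp [ 0.4608 -0.4099  0.1357] yang 0.33 z [-0.002  0.003 -1.   ] w 0.0854 gf 0.0 F [-0.   0.2  1.1]
cap 1150 px [267 189  37  40] cent [ 0.4622 -0.4076] rect [ 0.4623 -0.4076  0.0271  0.0309] 0.4 axis 92.4
[283.24597009 215.69783296] [282.61464952 245.05817007]
```

View pics/w4.png

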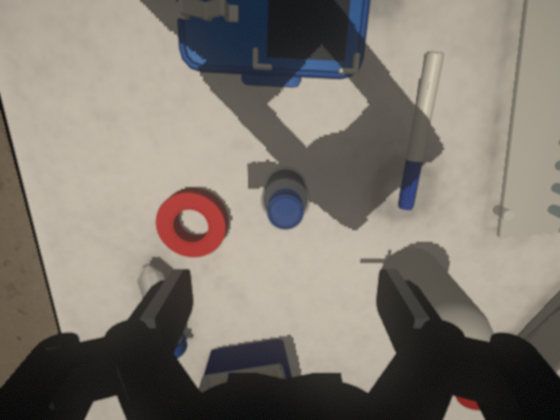

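The cap is centred at (285,210). The top view and this close look agree on (0.4615,-0.408), so I'm descending and gripping.

Emit:
{"op": "arm_command", "data": {
  "commands": [
    {"delta_pos":[0,0.03,-0.8],"yaw":0},
    {"delta_pos":[0,0,-0.8],"yaw":0},
    {"delta_pos":[0,0,-0.5],"yaw":0},
    {"delta_pos":[0,0,0],"yaw":0}
  ],
  "fingers": 1
}}

```text
clock: 5.95
position: [0.4613, -0.4102, 0.0531]
tcp_rot: [0.705, 0.709, 0.0, -0.0]
contact_force: [-0.2, -0.8, 0.2]
grip_width: 0.0853
grip_force: 0.0
```

Emit:
{"op": "arm_command", "data": {
  "commands": [
    {"delta_pos":[0,0,0],"yaw":0},
    {"delta_pos":[0,0,0],"yaw":0},
    {"delta_pos":[0,0,0],"yaw":0},
    {"delta_pos":[0,0,0],"yaw":0},
    {"delta_pos":[0,0,0],"yaw":0}
  ],
  "fingers": -1,
  "newtons": 30
}}

```text
clock: 6.58
position: [0.4612, -0.4108, 0.053]
tcp_rot: [0.706, 0.709, 0.0, 0.0]
contact_force: [-0.4, -0.8, -0.1]
grip_width: -0.0
grip_force: 0.0
```

Run:
```python
from h import *
im,c,s,r=wrist("w5"); cams.get_image("top")
t=cams.get_image("top")[175:250,340:450]; sc=cv2.resize(t,(560,382),interpolation=cv2.INTER_CUBIC)
print(w2px(c,s["position"]))
cv2.imwrite("pics/w5b.png",cv2.resize(np.vstack([im,sc]),(420,600)))
```

```text
t 6.58 tcp [ 0.4612 -0.4108  0.053 ] yang 0.23 z [ 0. -0. -1.] w -0.0 gf 0.0 F [-0.4 -0.8 -0.1]
[283.91077672 247.82039403]
```

View pics/w5b.png

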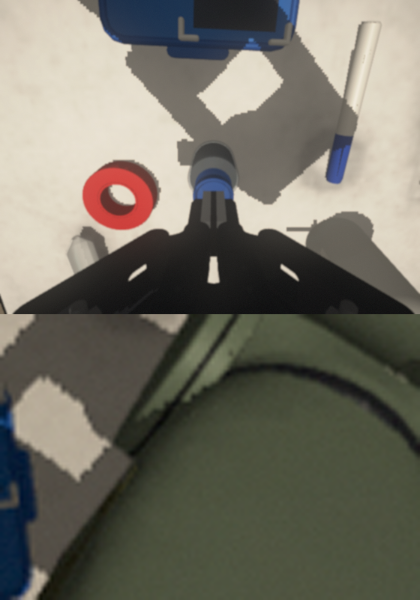

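Run:
```python
from h import *
im=cv2.imread("pics/w5.png"); c=dict(np.load("pics/w5.npz"))
for z in(.055,.077): seg(im,c,"cap",(230,180,340,290),blue,z)
for p in ((.461,-.408,.077),(.461,-.408,.055),(.461,-.408,0),(.461,-.388,0.077),(.461,-.368,0.077)): print(p,w2px(c,p))
g=im[170:290,220:350]; cv2.imwrite("pics/w5c.png",cv2.resize(g,None,fx=5,fy=5,interpolation=cv2.INTER_CUBIC))
```

```text
cap 1563 px [257 225  54  42] cent [ 0.4611 -0.4084] rect [ 0.461  -0.4087  0.0308  0.0256] 0.3 axis 0.8
cap 1563 px [257 225  54  42] cent [ 0.4611 -0.398 ] rect [ 0.461  -0.3984  0.0267  0.0222] 0.3 axis 0.8
(0.461, -0.408, 0.077) [283.49697764 263.41936024]
(0.461, -0.408, 0.055) [283.59647709 244.78993019]
(0.461, -0.408, 0) [283.76792836 212.68885313]
(0.461, -0.388, 0.077) [283.68790732 226.45010838]
(0.461, -0.368, 0.077) [283.89491956 186.36683119]
```

View pics/w5c.png

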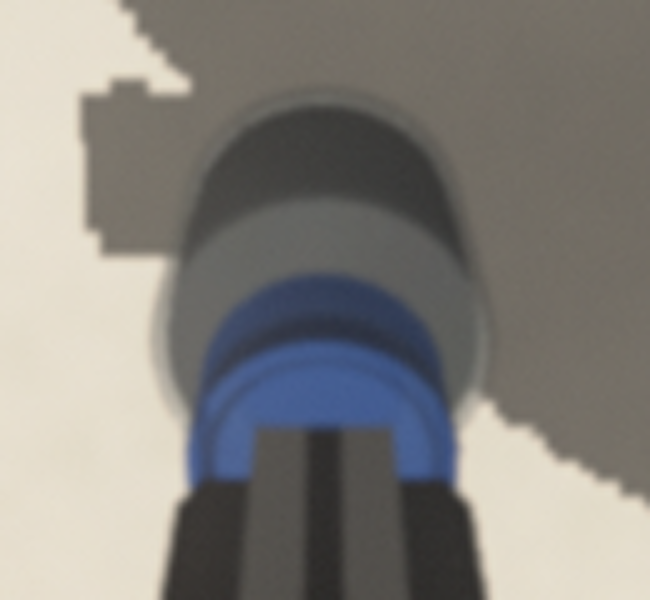

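The crop shows the shut fingertips over the top disc of the cap. They closed above it with no contact, and the bottle is undisturbed and centred in x and y. I'm opening, going 24 mm lower, and closing again.

Emit:
{"op": "arm_command", "data": {
  "commands": [
    {"delta_pos":[0,0,0.1],"yaw":0},
    {"delta_pos":[0,0,0],"yaw":0},
    {"delta_pos":[0,0,0],"yaw":0},
    {"delta_pos":[0,0,0],"yaw":0},
    {"delta_pos":[0,0,0],"yaw":0}
  ],
  "fingers": 1
}}

```text
clock: 7.35
position: [0.4611, -0.4107, 0.0569]
tcp_rot: [0.706, 0.709, 0.0, -0.0]
contact_force: [0.3, -0.0, -0.8]
grip_width: 0.0854
grip_force: 0.0
```

Emit:
{"op": "arm_command", "data": {
  "commands": [
    {"delta_pos":[0,0.07,-0.35],"yaw":0},
    {"delta_pos":[0,0,-0.35],"yaw":0},
    {"delta_pos":[0,0,0],"yaw":0}
  ]
}}

```text
clock: 7.72
position: [0.4601, -0.4069, 0.0268]
tcp_rot: [0.706, 0.709, -0.0, -0.002]
contact_force: [0.1, -0.3, 0.4]
grip_width: 0.0852
grip_force: 0.0
```

Emit:
{"op": "arm_command", "data": {
  "commands": [
    {"delta_pos":[0,0,0],"yaw":0},
    {"delta_pos":[0,0,0],"yaw":0},
    {"delta_pos":[0,0,0],"yaw":0},
    {"delta_pos":[0,0,0],"yaw":0},
    {"delta_pos":[0,0,0],"yaw":0}
  ],
  "fingers": -1
}}

```text
clock: 8.35
position: [0.4614, -0.4082, 0.0294]
tcp_rot: [0.706, 0.709, 0.0, 0.0]
contact_force: [-0.1, 0.8, 2.4]
grip_width: 0.0273
grip_force: 29.6
```

Gripped: width 27 mm, which is the cap. The real fingertips therefore sit about 25–30 mm behind the reported TCP. Lifting and carrying to the collar.

Emit:
{"op": "arm_command", "data": {
  "commands": [
    {"delta_pos":[0,0,0.3],"yaw":0},
    {"delta_pos":[0,0,0.6],"yaw":0},
    {"delta_pos":[0,0,0.7],"yaw":0},
    {"delta_pos":[0,0,0],"yaw":0}
  ]
}}

```text
clock: 8.85
position: [0.4625, -0.4091, 0.0956]
tcp_rot: [0.706, 0.709, 0.0, 0.003]
contact_force: [-0.3, 0.1, -0.2]
grip_width: 0.0275
grip_force: 29.7
```

Emit:
{"op": "arm_command", "data": {
  "commands": [
    {"delta_pos":[0.1,0.5,0],"yaw":0},
    {"delta_pos":[0.1,0.9,0],"yaw":0},
    {"delta_pos":[0.1,0.9,0],"yaw":0},
    {"delta_pos":[0.1,0.9,0],"yaw":0},
    {"delta_pos":[0.1,0.9,0],"yaw":0}
  ]
}}

```text
clock: 9.48
position: [0.4801, -0.241, 0.0915]
tcp_rot: [0.706, 0.709, -0.0, -0.002]
contact_force: [1.2, 0.2, -1.0]
grip_width: 0.0273
grip_force: 29.7
```

Emit:
{"op": "arm_command", "data": {
  "commands": [
    {"delta_pos":[0,0.9,0],"yaw":0},
    {"delta_pos":[0,0.7,0],"yaw":0},
    {"delta_pos":[0,0,0],"yaw":0},
    {"delta_pos":[0,0,0],"yaw":0}
  ]
}}

```text
clock: 9.98
position: [0.4808, -0.1796, 0.0923]
tcp_rot: [0.705, 0.709, -0.0, -0.0]
contact_force: [-0.4, -0.0, -0.7]
grip_width: 0.0273
grip_force: 29.7
```

Run:
```python
from h import *
im,c,s,r=wrist("w6")
p=s["position"]
print("bottle bottom",w2px(c,(p[0],p[1],p[2]-.0294)),"collar",w2px(c,(.482,-.179,.018)),w2px(c,(.482,-.179,.006)),"square",w2px(c,(.479,-.260,.006)))
```

```text
t 9.97 tcp [ 0.4808 -0.1796  0.0923] yang 0.28 z [-0.001  0.    -1.   ] w 0.0273 gf 29.7 F [-0.4 -0.  -0.7]
bottle bottom [283.74287424 227.65314967] collar [285.39889425 205.69561502] [285.36594023 201.20363679] square [281.49882573 286.2200826 ]
```

View pics/w6.png

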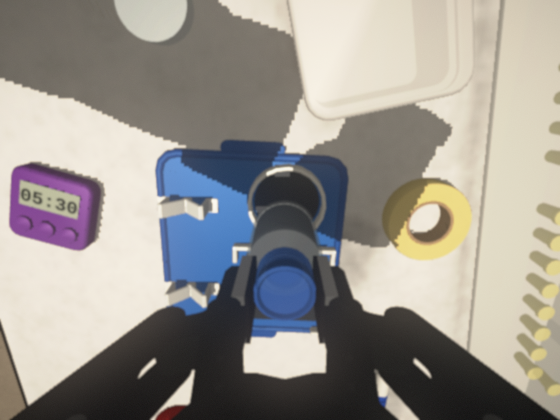

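The collar is centred at (287,202), within about 1 mm of the estimate, and the bottle hangs straight. Lowering.

Emit:
{"op": "arm_command", "data": {
  "commands": [
    {"delta_pos":[0.05,0.02,-0.5],"yaw":0},
    {"delta_pos":[0,0,-0.5],"yaw":0},
    {"delta_pos":[0,0,-0.25],"yaw":0},
    {"delta_pos":[0,0,-0.15],"yaw":0},
    {"delta_pos":[0,0,0],"yaw":0}
  ]
}}

```text
clock: 10.65
position: [0.4832, -0.1794, 0.0368]
tcp_rot: [0.706, 0.708, -0.0, -0.0]
contact_force: [0.4, 0.3, -1.4]
grip_width: 0.0277
grip_force: 29.7
```

Emit:
{"op": "arm_command", "data": {
  "commands": [
    {"delta_pos":[0,0,0],"yaw":0},
    {"delta_pos":[0,0,0],"yaw":0}
  ]
}}

```text
clock: 10.9
position: [0.4836, -0.1793, 0.0375]
tcp_rot: [0.706, 0.709, 0.0, 0.001]
contact_force: [0.5, 0.3, -0.2]
grip_width: 0.0276
grip_force: 29.7
```

Emit:
{"op": "arm_command", "data": {
  "commands": [
    {"delta_pos":[0,0,-0.04],"yaw":0},
    {"delta_pos":[0,0,0],"yaw":0}
  ]
}}

```text
clock: 11.15
position: [0.4833, -0.1792, 0.0355]
tcp_rot: [0.706, 0.709, 0.0, 0.0]
contact_force: [1.1, 0.0, -0.6]
grip_width: 0.0275
grip_force: 29.7
```

Emit:
{"op": "arm_command", "data": {
  "commands": [
    {"delta_pos":[0,0,0],"yaw":0},
    {"delta_pos":[0,0,0],"yaw":0},
    {"delta_pos":[0,0,0],"yaw":0},
    {"delta_pos":[0,0,0],"yaw":0}
  ],
  "fingers": 1
}}

```text
clock: 11.65
position: [0.4832, -0.1792, 0.0354]
tcp_rot: [0.706, 0.709, 0.0, 0.0]
contact_force: [-0.3, 0.3, 0.8]
grip_width: 0.0852
grip_force: 0.0
```

Emit:
{"op": "arm_command", "data": {
  "commands": [
    {"delta_pos":[0,0,0.8],"yaw":0},
    {"delta_pos":[0,0,1],"yaw":0},
    {"delta_pos":[0,0,1],"yaw":0},
    {"delta_pos":[0.4,0.5,0.6],"yaw":0},
    {"delta_pos":[0.4,0.9,0],"yaw":0}
  ]
}}

```text
clock: 12.28
position: [0.517, -0.1237, 0.1739]
tcp_rot: [0.706, 0.708, 0.001, 0.003]
contact_force: [0.3, -0.3, -0.5]
grip_width: 0.0855
grip_force: 0.0
```

Emit:
{"op": "arm_command", "data": {
  "commands": [
    {"delta_pos":[0.5,0.9,0],"yaw":0},
    {"delta_pos":[0.5,0.9,0],"yaw":0},
    {"delta_pos":[0.5,0.9,0],"yaw":0},
    {"delta_pos":[0.5,0.9,0],"yaw":0},
    {"delta_pos":[0.4,0.9,0],"yaw":0}
  ]
}}

```text
clock: 12.9
position: [0.6117, 0.0581, 0.1711]
tcp_rot: [0.706, 0.709, -0.0, 0.0]
contact_force: [0.2, -0.6, -0.3]
grip_width: 0.0855
grip_force: 0.0
```

Run:
```python
from h import *
im,c,s,r=wrist("w7")
for d in spotter.recognise("wrist","timer")[:2]: print(round(d["score"],2),np.round(d["box"],1))
for d in spotter.recognise("wrist","dye_bottle")[:2]: print("dye",round(d["score"],2),np.round(d["box"],1))
```

```text
t 12.9 tcp [0.6117 0.0581 0.1711] yang 0.25 z [-0. -0. -1.] w 0.0855 gf 0.0 F [ 0.2 -0.6 -0.3]
0.9 [  6.8 334.9  34.7  40.7]
0.77 [265.6 109.6  65.   67.8]
dye 0.62 [176.  346.2  24.7  35.4]
```

View pics/w7.png

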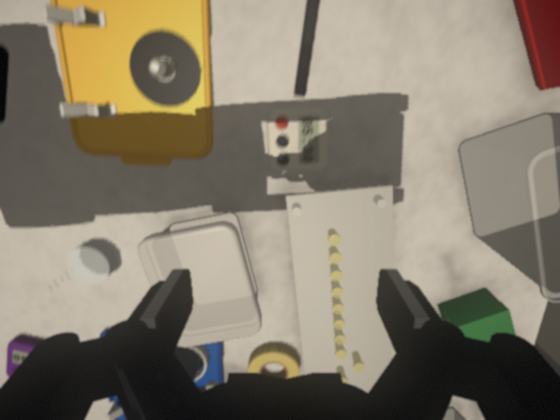

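The timer is at about (298,143), half in the gripper's shadow. The dye bottle is in its collar at (187,362). I'm working out the timer position from both cameras.

Run:
```python
from h import *
c=dict(np.load("pics/w7.npz")); im=cv2.imread("pics/w7.png")
for (x0,y0,x1,y1) in ((265.6,109.6,330.6,177.4),):
    print([px2w(c,u,v,.016).round(4)[:2] for u,v in((x0,y0),(x1,y0),(x0,y1),(x1,y1),((x0+x1)/2,(y0+y1)/2))])
ct=cams.calibration("top"); print("top",px2w(ct,183.5,176.75,.016).round(4))
t=cv2.imread("pics/t1raw.png")
T=px2w
# rectify both onto world grid at z=.016, 0.5mm/px for edges
def rect(im,c,x0,x1,y0,y1,z,s=.0005):
    xs=np.arange(x0,x1,s); ys=np.arange(y0,y1,s)
    M=np.array([[w2px(c,(x,y,z)) for y in ys[::-1]] for x in xs[::-1]],np.float32)
    return cv2.remap(im,M[...,0],M[...,1],cv2.INTER_CUBIC)
im2=cv2.imread("pics/w2.png"); c2=dict(np.load("pics/w2.npz"))
im1=cv2.imread("pics/w1.png"); c1=dict(np.load("pics/w1.npz"))
o=[rect(i,k,.57,.67,.045,.145,.016) for i,k in((im,c),(im1,c1),(t,ct))]
o=[cv2.resize(x,(266,266)) for x in o]
for x in o:
    for k in range(10): cv2.line(x,(int(k*26.6),0),(int(k*26.6),4),(0,0,255),1); cv2.line(x,(0,int(k*26.6)),(4,int(k*26.6)),(0,0,255),1)
cv2.imwrite("pics/rect1.png",cv2.resize(np.hstack(o),(800,268)))
seg(im,c,"bmk",(285,0,330,100),lambda H,S,V:V<70,.006)
```

```text
[array([0.5956, 0.1352]), array([0.6583, 0.1357]), array([0.595 , 0.0685]), array([0.6618, 0.069 ]), array([0.6276, 0.1032])]
top [0.6148 0.0942 0.016 ]
bmk 447 px [296  41  15  53] cent [0.6313 0.1733] rect [0.6313 0.1735 0.0457 0.0086] 82.6 axis 82.6
```

View pics/rect1.png

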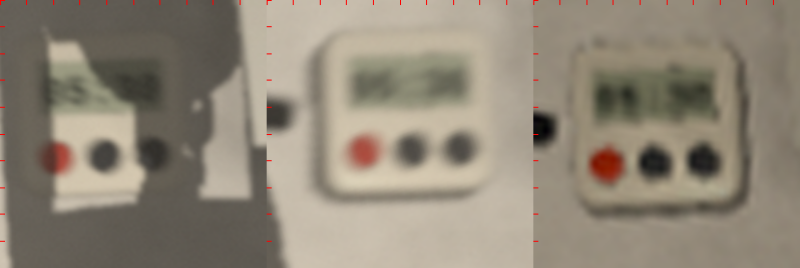

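Emit:
{"op": "arm_command", "data": {
  "commands": [
    {"delta_pos":[0.33,0.5,-0.8],"yaw":0},
    {"delta_pos":[0,0.52,-0.8],"yaw":0},
    {"delta_pos":[0,0,-0.8],"yaw":0},
    {"delta_pos":[0,0,0],"yaw":0},
    {"delta_pos":[0,0,0],"yaw":0}
  ]
}}

```text
clock: 13.68
position: [0.6251, 0.0969, 0.0767]
tcp_rot: [0.706, 0.708, 0.001, 0.001]
contact_force: [0.2, 0.8, 0.7]
grip_width: 0.0855
grip_force: 0.0
```

```bash
sed -i 's/im=cams.get_image("wrist"); c=cams.calibration("wrist")/c=cams.calibration("wrist"); im=cams.get_image("wrist")/' h.py
cat >> h.py <<'E'
def box(c,b,z):
    x0,y0,w,h=b; return [px2w(c,u,v,z).round(4)[:2].tolist() for u,v in((x0,y0),(x0+w,y0),(x0,y0+h),(x0+w,y0+h),(x0+w/2,y0+h/2))]
E
python3 - <<'E'
from h import *
im,c,s,r=wrist("w8")
for d in spotter.recognise("wrist","timer")[:2]: print(round(d["score"],2),np.round(d["box"],1),box(c,d["box"],.016))
print("expected centre px",w2px(c,(.6245,.0975,.016)))
E
```

```text
t 13.68 tcp [0.6251 0.0969 0.0767] yang 0.19 z [ 0.002  0.    -1.   ] w 0.0855 gf 0.0 F [0.2 0.8 0.7]
0.93 [239.1 168.9  89.6  79.7] [[0.5926, 0.1303], [0.6574, 0.1306], [0.5901, 0.0669], [0.6604, 0.0672], [0.6251, 0.1001]]
0.27 [  0.9   0.  174.4 240.3] [[0.4496, 0.2356], [0.5574, 0.2361], [0.4055, 0.0733], [0.5408, 0.0738], [0.49, 0.1639]]
expected centre px [283.06556557 211.9616773 ]
```

Emit:
{"op": "arm_command", "data": {
  "commands": [
    {"delta_pos":[0,0.02,-0.8],"yaw":0},
    {"delta_pos":[0,0,-0.7],"yaw":0},
    {"delta_pos":[0,0,-0.2],"yaw":0},
    {"delta_pos":[0,0,0],"yaw":0}
  ]
}}

```text
clock: 14.28
position: [0.6249, 0.0983, 0.0081]
tcp_rot: [0.706, 0.709, 0.0, 0.0]
contact_force: [0.4, 0.4, -0.0]
grip_width: 0.0854
grip_force: 0.0
```

Emit:
{"op": "arm_command", "data": {
  "commands": [
    {"delta_pos":[0,0,-0.1],"yaw":0},
    {"delta_pos":[0,0,-0.1],"yaw":0},
    {"delta_pos":[0,0,0],"yaw":0}
  ]
}}

```text
clock: 14.65
position: [0.6243, 0.0984, -0.0006]
tcp_rot: [0.706, 0.709, 0.0, 0.0]
contact_force: [1.1, -0.5, 0.8]
grip_width: 0.0856
grip_force: 0.0
```

Emit:
{"op": "arm_command", "data": {
  "commands": [
    {"delta_pos":[0,0,-0.1],"yaw":0},
    {"delta_pos":[0,0,-0.1],"yaw":0},
    {"delta_pos":[0,0,0],"yaw":0}
  ]
}}

```text
clock: 15.02
position: [0.624, 0.0984, -0.0092]
tcp_rot: [0.706, 0.709, -0.0, -0.0]
contact_force: [0.4, -1.1, -0.0]
grip_width: 0.0851
grip_force: 0.0
```

Run:
```python
from h import *
im,c,s,r=wrist("w9"); cv2.imwrite("pics/w9c.png",im)
```

```text
t 15.03 tcp [ 0.624   0.0984 -0.0092] yang 0.24 z [-0.001 -0.    -1.   ] w 0.0851 gf 0.0 F [ 0.4 -1.1 -0. ]
```

View pics/w9c.png

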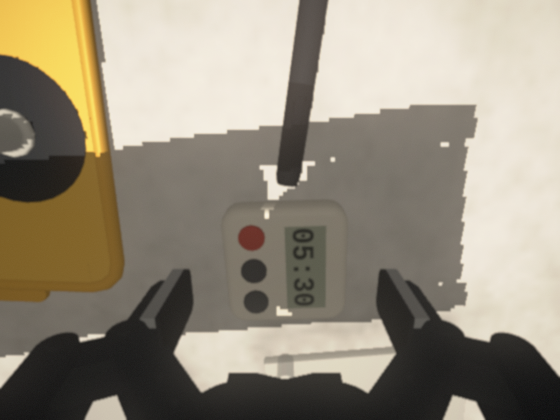

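The timer spans (225–347, 202–318), centred between the fingers. The open tips sit well above it, about 45 mm behind the reported TCP. I'm going down further with force checks.

Emit:
{"op": "arm_command", "data": {
  "commands": [
    {"delta_pos":[0.02,0,-0.2],"yaw":0},
    {"delta_pos":[0,0,-0.15],"yaw":0},
    {"delta_pos":[0,0,0],"yaw":0}
  ]
}}

```text
clock: 15.45
position: [0.6245, 0.0984, -0.0236]
tcp_rot: [0.706, 0.709, -0.001, -0.0]
contact_force: [-0.2, -0.6, 0.2]
grip_width: 0.0855
grip_force: 0.0
```

Emit:
{"op": "arm_command", "data": {
  "commands": [
    {"delta_pos":[0,0,-0.1],"yaw":0},
    {"delta_pos":[0,0,-0.1],"yaw":0},
    {"delta_pos":[0,0,0],"yaw":0}
  ]
}}

```text
clock: 15.82
position: [0.6249, 0.0984, -0.0311]
tcp_rot: [0.706, 0.709, -0.0, -0.0]
contact_force: [-0.4, 0.1, 0.4]
grip_width: 0.0855
grip_force: 0.0
```

Emit:
{"op": "arm_command", "data": {
  "commands": [
    {"delta_pos":[0,0,-0.12],"yaw":0},
    {"delta_pos":[0,0,0],"yaw":0}
  ]
}}

```text
clock: 16.08
position: [0.6249, 0.0984, -0.0359]
tcp_rot: [0.706, 0.709, -0.0, -0.0]
contact_force: [-0.5, 0.1, -0.4]
grip_width: 0.0855
grip_force: 0.0
```

Emit:
{"op": "arm_command", "data": {
  "commands": [
    {"delta_pos":[0,0,0],"yaw":0},
    {"delta_pos":[0,0,0],"yaw":0},
    {"delta_pos":[0,0,0],"yaw":0},
    {"delta_pos":[0,0,0],"yaw":0}
  ],
  "fingers": -1,
  "newtons": 30
}}

```text
clock: 16.58
position: [0.6266, 0.0987, -0.0317]
tcp_rot: [0.706, 0.709, 0.001, 0.001]
contact_force: [-2.1, -0.3, 18.4]
grip_width: 0.0613
grip_force: 40.0
```

Gripped at 61 mm, the timer's width, with the tips just brushing the bench. Lifting 120 mm and carrying to the square in the blue tray.

Emit:
{"op": "arm_command", "data": {
  "commands": [
    {"delta_pos":[0,0,0.3],"yaw":0},
    {"delta_pos":[0,0,0.8],"yaw":0},
    {"delta_pos":[0,0,1],"yaw":0},
    {"delta_pos":[0,0,1],"yaw":0},
    {"delta_pos":[-0.2,-0.5,0.1],"yaw":0}
  ]
}}

```text
clock: 17.2
position: [0.6196, 0.0791, 0.0959]
tcp_rot: [0.705, 0.709, 0.003, 0.002]
contact_force: [1.3, -0.8, -0.4]
grip_width: 0.0614
grip_force: 33.6
```

Emit:
{"op": "arm_command", "data": {
  "commands": [
    {"delta_pos":[-0.4,-0.9,0],"yaw":-0.25},
    {"delta_pos":[-0.4,-0.9,0],"yaw":-0.25},
    {"delta_pos":[-0.4,-0.9,0],"yaw":0},
    {"delta_pos":[-0.4,-0.9,0],"yaw":0},
    {"delta_pos":[-0.4,-0.9,0],"yaw":0}
  ]
}}

```text
clock: 17.82
position: [0.5349, -0.1031, 0.0911]
tcp_rot: [0.721, 0.693, -0.001, -0.001]
contact_force: [0.6, -0.1, 0.2]
grip_width: 0.0617
grip_force: 33.6
```

Emit:
{"op": "arm_command", "data": {
  "commands": [
    {"delta_pos":[-0.4,-0.9,0],"yaw":0},
    {"delta_pos":[-0.4,-0.9,0],"yaw":0},
    {"delta_pos":[-0.4,-0.9,0],"yaw":0},
    {"delta_pos":[-0.25,-1,0],"yaw":0},
    {"delta_pos":[0,-0.26,0],"yaw":0}
  ]
}}

```text
clock: 18.45
position: [0.4769, -0.2618, 0.0913]
tcp_rot: [0.722, 0.692, -0.001, -0.001]
contact_force: [0.9, 0.2, -1.6]
grip_width: 0.0616
grip_force: 33.5
```

Emit:
{"op": "arm_command", "data": {
  "commands": [
    {"delta_pos":[0,0,0],"yaw":0},
    {"delta_pos":[0,0,0],"yaw":0}
  ]
}}

```text
clock: 18.7
position: [0.4789, -0.2589, 0.0921]
tcp_rot: [0.721, 0.693, 0.0, -0.001]
contact_force: [0.1, 0.5, -0.9]
grip_width: 0.0615
grip_force: 33.5
```

Emit:
{"op": "arm_command", "data": {
  "commands": [
    {"delta_pos":[0,-0.04,-0.8],"yaw":0},
    {"delta_pos":[0,0,-0.8],"yaw":0},
    {"delta_pos":[0,0,-0.7],"yaw":0},
    {"delta_pos":[0,0,-0.3],"yaw":0},
    {"delta_pos":[0,0,-0.2],"yaw":0}
  ]
}}

```text
clock: 19.32
position: [0.4796, -0.261, -0.0197]
tcp_rot: [0.721, 0.693, 0.0, 0.0]
contact_force: [-0.2, 0.7, -0.3]
grip_width: 0.0616
grip_force: 33.5
```

Emit:
{"op": "arm_command", "data": {
  "commands": [
    {"delta_pos":[0,0,-0.07],"yaw":0},
    {"delta_pos":[0,0,0],"yaw":0},
    {"delta_pos":[0,0,0],"yaw":0}
  ]
}}

```text
clock: 19.7
position: [0.4796, -0.2618, -0.0216]
tcp_rot: [0.721, 0.693, 0.0, 0.001]
contact_force: [0.1, -0.4, -0.3]
grip_width: 0.0615
grip_force: 33.5
```

Emit:
{"op": "arm_command", "data": {
  "commands": [
    {"delta_pos":[0,0,-0.08],"yaw":0},
    {"delta_pos":[0,0,0],"yaw":0}
  ]
}}

```text
clock: 19.95
position: [0.479, -0.2615, -0.0256]
tcp_rot: [0.721, 0.693, -0.0, -0.0]
contact_force: [-0.0, 0.5, -0.4]
grip_width: 0.0613
grip_force: 33.5
```

Emit:
{"op": "arm_command", "data": {
  "commands": [
    {"delta_pos":[0,0,0],"yaw":0},
    {"delta_pos":[0,0,0],"yaw":0},
    {"delta_pos":[0,0,0],"yaw":0}
  ],
  "fingers": 0.65
}}

```text
clock: 20.32
position: [0.4792, -0.2616, -0.0254]
tcp_rot: [0.721, 0.693, 0.0, 0.0]
contact_force: [0.4, 0.1, 1.1]
grip_width: 0.0705
grip_force: 0.0
```

Emit:
{"op": "arm_command", "data": {
  "commands": [
    {"delta_pos":[0,0,0.5],"yaw":0},
    {"delta_pos":[0,0,0.9],"yaw":0},
    {"delta_pos":[0,0,1],"yaw":0},
    {"delta_pos":[0,0,1],"yaw":0},
    {"delta_pos":[0,0,0.5],"yaw":0}
  ]
}}

```text
clock: 20.95
position: [0.4801, -0.2621, 0.1331]
tcp_rot: [0.721, 0.693, 0.001, 0.002]
contact_force: [-0.0, -0.1, 0.1]
grip_width: 0.0702
grip_force: 0.0
```

Emit:
{"op": "arm_command", "data": {
  "commands": [
    {"delta_pos":[0,0,0],"yaw":0.25},
    {"delta_pos":[0,0,0],"yaw":0.25}
  ],
  "fingers": 1
}}

```text
clock: 21.2
position: [0.4785, -0.2612, 0.1295]
tcp_rot: [0.705, 0.709, -0.0, -0.001]
contact_force: [1.2, 0.3, 0.6]
grip_width: 0.0855
grip_force: 0.0
```

Run:
```python
from h import *
im,c,s,r=wrist("w10")
for l,z in(("timer",.025),("dye_bottle",.083)):
  for d in spotter.recognise("wrist",l)[:2]: print(l,round(d["score"],2),np.round(d["box"],1),box(c,d["box"],z))
print("timer exp",w2px(c,(.479,-.2605,.025)),"cap exp",w2px(c,(.483,-.179,.083)))
seg(im,c,"cap",(200,100,360,330),blue,.083)
```

```text
t 21.2 tcp [ 0.4785 -0.2612  0.1295] yang 0.33 z [-0.002  0.001 -1.   ] w 0.0855 gf 0.0 F [1.2 0.3 0.6]
timer 0.96 [20.3 55.2 91.8 92. ] [[0.2732, -0.1486], [0.3444, -0.1482], [0.2554, -0.2195], [0.333, -0.219], [0.3018, -0.1823]]
timer 0.73 [250.5 160.6  69.5  71.1] [[0.4494, -0.2295], [0.5088, -0.229], [0.4477, -0.2951], [0.5115, -0.2946], [0.4794, -0.2609]]
dye_bottle 0.84 [264.2  71.2  56.   58.3] [[0.4655, -0.1634], [0.5001, -0.1632], [0.4651, -0.1986], [0.5016, -0.1984], [0.4831, -0.1804]]
timer exp [284.85716037 195.76398474] cap exp [292.10602471  97.96828209]
cap 11026 px [200 100 147 145] cent [ 0.4617 -0.2247] rect [ 0.4676 -0.229   0.1031  0.0953] 87.1 axis 30.3
```

The timer is at (0.4794,-0.2609), within 1 mm of its square, and the bottle is unchanged. Next is the black marker.

Emit:
{"op": "arm_command", "data": {
  "commands": [
    {"delta_pos":[0.32,0.9,0],"yaw":-0.8},
    {"delta_pos":[0.32,0.98,0],"yaw":-0.82},
    {"delta_pos":[0.32,0.98,0],"yaw":0},
    {"delta_pos":[0.32,0.98,0],"yaw":0},
    {"delta_pos":[0.32,0.98,0],"yaw":0}
  ]
}}

```text
clock: 21.98
position: [0.5431, -0.0674, 0.1296]
tcp_rot: [0.754, 0.657, -0.001, -0.001]
contact_force: [-1.1, 0.0, 0.5]
grip_width: 0.0853
grip_force: 0.0
```

Emit:
{"op": "arm_command", "data": {
  "commands": [
    {"delta_pos":[0.32,0.98,0],"yaw":0},
    {"delta_pos":[0.32,0.98,0],"yaw":0},
    {"delta_pos":[0.32,0.98,0],"yaw":0},
    {"delta_pos":[0.32,0.98,0],"yaw":0},
    {"delta_pos":[0.32,0.98,0],"yaw":0}
  ],
  "fingers": 0
}}

```text
clock: 22.6
position: [0.6071, 0.1285, 0.1294]
tcp_rot: [0.754, 0.657, -0.001, -0.0]
contact_force: [0.7, -0.9, 0.6]
grip_width: 0.0425
grip_force: 0.0
```

Emit:
{"op": "arm_command", "data": {
  "commands": [
    {"delta_pos":[0.32,0.98,0],"yaw":0},
    {"delta_pos":[0.35,1,0],"yaw":0},
    {"delta_pos":[0,0,-0.5],"yaw":0},
    {"delta_pos":[0,0,0],"yaw":0},
    {"delta_pos":[0,0,0],"yaw":0}
  ]
}}

```text
clock: 23.22
position: [0.6339, 0.206, 0.1104]
tcp_rot: [0.754, 0.657, -0.0, -0.0]
contact_force: [-0.3, -0.5, -0.2]
grip_width: 0.0427
grip_force: 0.0
```

Run:
```python
from h import *
im,c,s,r=wrist("w11")
for d in spotter.recognise("wrist","black_marker")[:2]: print(round(d["score"],2),np.round(d["box"],1),box(c,d["box"],.006))
print("exp ends",w2px(c,(.634+.0093,.208+.067,.006)),w2px(c,(.634-.0093,.208-.067,.006)))
seg(im,c,"bmk",(230,0,340,330),lambda H,S,V:V<55,.006)
im=cv2.imread("pics/t1raw.png"); c=cams.calibration("top")
for n,b in(("upr L",(290,228,312,258)),("upr R",(322,228,345,258))): seg(im,c,n,b,lambda H,S,V:(S<110)&(V>90),.02)
for n,b in(("y upr L",(138,240,152,268)),("y upr R",(168,240,186,268))): seg(im,c,n,b,lambda H,S,V:(S<100)&(V>90),.02)
for q in(-40,40): print("model b",w2px(c,(.4507-.053-.0017*q/40,-.222+.0022+q/1000,.02)),"model y",w2px(c,(.4675-.048+.0014*q/40,.1635+.0017+q/1000,.02)))
```

```text
t 23.23 tcp [0.6339 0.206  0.1104] yang -7.89 z [-0. -0. -1.] w 0.0427 gf 0.0 F [-0.3 -0.5 -0.2]
0.57 [279.4 114.4  12.6 154.8] [[0.6397, 0.2756], [0.6498, 0.2742], [0.6196, 0.1348], [0.6316, 0.1331], [0.6359, 0.21]]
exp ends [283.91975727 114.52058005] [283.75845409 262.77036146]
bmk 488 px [230 259  10  71] cent [0.5723 0.1166] rect [0.5718 0.112  0.0802 0.0088] 79.1 axis 75.1
upr L 185 px [290 234  22  24] cent [ 0.3859 -0.1812] rect [ 0.3948 -0.183   0.0525  0.0579] 82.3 axis 4.2
upr R 248 px [322 231  23  27] cent [ 0.3742 -0.2614] rect [ 0.3877 -0.2641  0.0554  0.0655] 82.3 axis 7.8
y upr L 107 px [138 247  14  21] cent [0.4156 0.2057] rect [0.4185 0.2048 0.0323 0.0497] 82.3 axis 0.4
y upr R 172 px [168 244  18  24] cent [0.4026 0.1269] rect [0.4116 0.1258 0.0427 0.0573] 82.3 axis 178.7
model b [330.37690202 239.54081305] model y [177.09646388 252.812149  ]
model b [299.1091362  245.14695038] model y [145.00726437 256.02491121]
```

Emit:
{"op": "arm_command", "data": {
  "commands": [
    {"delta_pos":[0.03,0.02,-0.9],"yaw":0},
    {"delta_pos":[0,0,-0.9],"yaw":0},
    {"delta_pos":[0,0,-0.8],"yaw":0},
    {"delta_pos":[0,0,-0.4],"yaw":0},
    {"delta_pos":[0,0,0],"yaw":0}
  ]
}}

```text
clock: 23.95
position: [0.635, 0.2069, -0.0099]
tcp_rot: [0.754, 0.657, -0.001, -0.0]
contact_force: [0.0, 0.7, 0.5]
grip_width: 0.0423
grip_force: 0.0
```

Emit:
{"op": "arm_command", "data": {
  "commands": [
    {"delta_pos":[0,0,-0.1],"yaw":0},
    {"delta_pos":[0,0,-0.1],"yaw":0},
    {"delta_pos":[0,0,0],"yaw":0}
  ]
}}

```text
clock: 24.32
position: [0.6353, 0.2073, -0.0171]
tcp_rot: [0.754, 0.657, 0.0, 0.0]
contact_force: [-0.6, 0.3, -0.2]
grip_width: 0.0427
grip_force: 0.0
```

Emit:
{"op": "arm_command", "data": {
  "commands": [
    {"delta_pos":[0,0,-0.1],"yaw":0},
    {"delta_pos":[0,0,0],"yaw":0}
  ]
}}

```text
clock: 24.58
position: [0.6349, 0.2072, -0.0217]
tcp_rot: [0.754, 0.657, -0.0, -0.0]
contact_force: [-1.2, -0.8, 1.0]
grip_width: 0.043
grip_force: 0.0
```

Emit:
{"op": "arm_command", "data": {
  "commands": [
    {"delta_pos":[0,0,0],"yaw":0},
    {"delta_pos":[0,0,0],"yaw":0},
    {"delta_pos":[0,0,0],"yaw":0},
    {"delta_pos":[0,0,0],"yaw":0}
  ],
  "fingers": -1
}}

```text
clock: 25.08
position: [0.6353, 0.2073, -0.0213]
tcp_rot: [0.754, 0.657, 0.0, 0.0]
contact_force: [0.7, 0.4, 1.2]
grip_width: 0.0102
grip_force: 30.2
```

Emit:
{"op": "arm_command", "data": {
  "commands": [
    {"delta_pos":[0,0,0.3],"yaw":0},
    {"delta_pos":[0,0,0.7],"yaw":0},
    {"delta_pos":[0,0,0.9],"yaw":0},
    {"delta_pos":[0,0,0.9],"yaw":0},
    {"delta_pos":[-0.3,-0.5,0],"yaw":0}
  ]
}}

```text
clock: 25.7
position: [0.6261, 0.1888, 0.0951]
tcp_rot: [0.753, 0.657, 0.004, 0.002]
contact_force: [0.2, -0.3, -0.4]
grip_width: 0.0105
grip_force: 30.1
```

Emit:
{"op": "arm_command", "data": {
  "commands": [
    {"delta_pos":[-0.54,-0.97,0],"yaw":0.55},
    {"delta_pos":[-0.54,-0.97,0],"yaw":0.55},
    {"delta_pos":[-0.54,-0.97,0],"yaw":0},
    {"delta_pos":[-0.54,-0.97,0],"yaw":0},
    {"delta_pos":[-0.54,-0.97,0],"yaw":0}
  ]
}}

```text
clock: 26.32
position: [0.5146, -0.0079, 0.0915]
tcp_rot: [0.721, 0.693, 0.0, 0.001]
contact_force: [0.4, -0.3, -0.4]
grip_width: 0.0102
grip_force: 30.1
```

Emit:
{"op": "arm_command", "data": {
  "commands": [
    {"delta_pos":[-0.54,-0.97,0],"yaw":0},
    {"delta_pos":[-0.54,-0.97,0],"yaw":0},
    {"delta_pos":[-0.54,-0.97,0],"yaw":0},
    {"delta_pos":[-0.54,-0.97,0],"yaw":0},
    {"delta_pos":[-0.54,-0.97,0],"yaw":0}
  ]
}}

```text
clock: 26.95
position: [0.4067, -0.2021, 0.0915]
tcp_rot: [0.721, 0.692, 0.0, 0.001]
contact_force: [0.0, -0.6, 0.2]
grip_width: 0.0106
grip_force: 30.1
```

Emit:
{"op": "arm_command", "data": {
  "commands": [
    {"delta_pos":[-0.23,-0.48,0],"yaw":0},
    {"delta_pos":[0,0,0],"yaw":0},
    {"delta_pos":[0,0,0],"yaw":0}
  ]
}}

```text
clock: 27.32
position: [0.3983, -0.2196, 0.0909]
tcp_rot: [0.722, 0.692, 0.0, 0.0]
contact_force: [-0.3, -0.3, 0.1]
grip_width: 0.0101
grip_force: 30.1
```

Run:
```python
from h import *
im,c,s,r=wrist("w12")
for l,z in(("black_marker",.11),("staining_tray",.008)):
  for d in spotter.recognise("wrist",l)[:2]: print(l,round(d["score"],2),np.round(d["box"],1),box(c,d["box"],z))
print("tcp",w2px(c,s["position"]))
cv2.imwrite("pics/w12b.png",im)
```

```text
t 27.32 tcp [ 0.3983 -0.2196  0.0909] yang -2.36 z [ 0.001  0.    -1.   ] w 0.0101 gf 30.1 F [-0.3 -0.3  0.1]
black_marker 0.62 [268.6 129.7  30.  248.1] [[0.3942, -0.1513], [0.4078, -0.1518], [0.3862, -0.2951], [0.4041, -0.2958], [0.3985, -0.2139]]
staining_tray 0.66 [253.2  87.7 201.9 214.5] [[0.3794, -0.1293], [0.5274, -0.1352], [0.3665, -0.3127], [0.5508, -0.3201], [0.4557, -0.2143]]
tcp [283.82075909 247.7131036 ]
```

View pics/w12b.png

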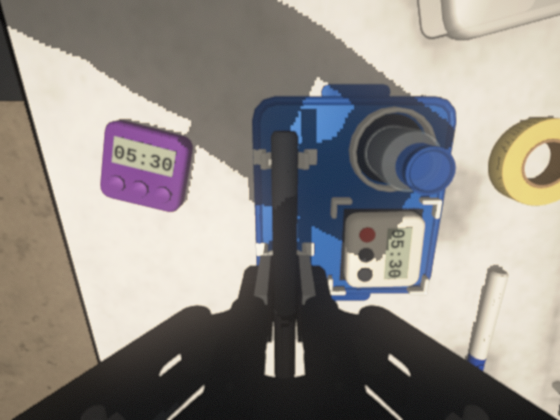

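The marker is held straight over both uprights (centres at columns 285/285, rows 157/249). The timer is between its stops, and the bottle stands in its collar. Lowering.

Emit:
{"op": "arm_command", "data": {
  "commands": [
    {"delta_pos":[0,0.05,-0.8],"yaw":0},
    {"delta_pos":[0,0,-0.8],"yaw":0},
    {"delta_pos":[0,0,-0.5],"yaw":0},
    {"delta_pos":[0,0,-0.2],"yaw":0},
    {"delta_pos":[0,0,0],"yaw":0}
  ]
}}

```text
clock: 28.1
position: [0.3982, -0.2176, -0.0016]
tcp_rot: [0.721, 0.693, -0.0, -0.0]
contact_force: [-0.6, -0.8, 0.1]
grip_width: 0.0102
grip_force: 30.1
```

Emit:
{"op": "arm_command", "data": {
  "commands": [
    {"delta_pos":[0,0,-0.1],"yaw":0},
    {"delta_pos":[0,0,0],"yaw":0}
  ]
}}

```text
clock: 28.35
position: [0.3982, -0.2181, -0.0051]
tcp_rot: [0.722, 0.692, 0.0, 0.0]
contact_force: [0.2, -0.1, -0.5]
grip_width: 0.0102
grip_force: 30.1
```

Emit:
{"op": "arm_command", "data": {
  "commands": [
    {"delta_pos":[0,0,0],"yaw":0},
    {"delta_pos":[0,0,0],"yaw":0},
    {"delta_pos":[0,0,0],"yaw":0}
  ],
  "fingers": -0.4
}}

```text
clock: 28.72
position: [0.398, -0.218, -0.0053]
tcp_rot: [0.722, 0.692, 0.0, 0.0]
contact_force: [0.4, 0.3, -0.1]
grip_width: 0.0255
grip_force: 0.0
```

Emit:
{"op": "arm_command", "data": {
  "commands": [
    {"delta_pos":[0,0,0.4],"yaw":0},
    {"delta_pos":[0,0,0.9],"yaw":0},
    {"delta_pos":[0,0,1],"yaw":0},
    {"delta_pos":[0,0,1],"yaw":0},
    {"delta_pos":[0,0,0.3],"yaw":0}
  ]
}}

```text
clock: 29.35
position: [0.3991, -0.2186, 0.1409]
tcp_rot: [0.722, 0.692, 0.001, 0.002]
contact_force: [0.3, 0.4, -0.6]
grip_width: 0.0254
grip_force: 0.0
```

Emit:
{"op": "arm_command", "data": {
  "commands": [
    {"delta_pos":[0,0,0],"yaw":0},
    {"delta_pos":[0,0,0],"yaw":0}
  ],
  "fingers": 1
}}

```text
clock: 29.6
position: [0.397, -0.2174, 0.1371]
tcp_rot: [0.722, 0.692, -0.0, -0.001]
contact_force: [-0.2, -0.2, 0.1]
grip_width: 0.0609
grip_force: 0.0
```

Run:
```python
from h import *
im,c,s,r=wrist("w13")
for l,z in(("black_marker",.0275),):
  for d in spotter.recognise("wrist",l)[:2]: print(l,round(d["score"],2),np.round(d["box"],1),box(c,d["box"],z))
print("exp ends",[w2px(c,(.3977+k*.0028,-.2198+k*.068,.0275)).round(1) for k in(1,-1)])
seg(im,c,"bmk",(255,60,315,290),lambda H,S,V:(V<60)&~blue(H,S,V),.0275)
for d in spotter.recognise("wrist","tape_roll")[:3]: print(round(d["score"],2),np.round(d["box"],1),box(c,d["box"],.019))
```

```text
t 29.6 tcp [ 0.397  -0.2174  0.1371] yang -2.36 z [-0.003  0.002 -1.   ] w 0.0609 gf 0.0 F [-0.2 -0.2  0.1]
black_marker 0.79 [278.8 115.4  15.1 146.5] [[0.3951, -0.1484], [0.4077, -0.1489], [0.3889, -0.2844], [0.4035, -0.2849], [0.399, -0.2116]]
exp ends [array([285.4, 119.4]), array([285.1, 264.8])]
bmk 637 px [281 118  12  83] cent [ 0.4005 -0.1939] rect [ 0.3999 -0.1865  0.0716  0.0098] 88.1 axis 85.1
0.81 [460.1 118.2  90.2  74.9] [[0.5504, -0.1573], [0.6276, -0.1603], [0.5592, -0.2244], [0.6422, -0.2277], [0.5947, -0.1912]]
0.64 [243.7 349.3  54.9  28.5] [[0.3451, -0.3945], [0.4055, -0.3968], [0.342, -0.4344], [0.4044, -0.4367], [0.3743, -0.4152]]
```

The black marker lies in both cradles, centred within 3 mm. Next is the yellow tape, with the fingers turned to close along y.

Emit:
{"op": "arm_command", "data": {
  "commands": [
    {"delta_pos":[0.3,0.03,0],"yaw":-1},
    {"delta_pos":[0.3,0.03,0],"yaw":-1},
    {"delta_pos":[0.3,0.04,0],"yaw":-1},
    {"delta_pos":[0.3,0.04,0],"yaw":-1},
    {"delta_pos":[0.3,0.04,0],"yaw":-1}
  ]
}}

```text
clock: 30.38
position: [0.458, -0.2105, 0.1376]
tcp_rot: [0.855, 0.519, -0.0, -0.001]
contact_force: [0.4, -1.2, -0.2]
grip_width: 0.0851
grip_force: 0.0
```

Emit:
{"op": "arm_command", "data": {
  "commands": [
    {"delta_pos":[0.3,0.04,0],"yaw":-1},
    {"delta_pos":[0.3,0.04,0],"yaw":-1},
    {"delta_pos":[0.3,0.04,0],"yaw":-1},
    {"delta_pos":[0.3,0.04,0],"yaw":-1},
    {"delta_pos":[0.3,0.04,0],"yaw":-1}
  ]
}}

```text
clock: 31.0
position: [0.518, -0.2025, 0.1375]
tcp_rot: [0.947, 0.321, -0.001, -0.001]
contact_force: [0.2, 0.3, -0.1]
grip_width: 0.0853
grip_force: 0.0
```

Emit:
{"op": "arm_command", "data": {
  "commands": [
    {"delta_pos":[0.3,0.04,0],"yaw":-1},
    {"delta_pos":[0.3,0.04,0],"yaw":-1},
    {"delta_pos":[0.3,0.04,0],"yaw":-1},
    {"delta_pos":[0.3,0.04,0],"yaw":-1},
    {"delta_pos":[0.3,0.04,0],"yaw":-1}
  ]
}}

```text
clock: 31.62
position: [0.578, -0.1946, 0.1374]
tcp_rot: [0.994, 0.109, -0.001, -0.0]
contact_force: [-1.0, 0.7, 0.2]
grip_width: 0.085
grip_force: 0.0
```

Emit:
{"op": "arm_command", "data": {
  "commands": [
    {"delta_pos":[0.3,0.04,0],"yaw":-1},
    {"delta_pos":[0.13,0.04,0],"yaw":-1},
    {"delta_pos":[0,0,0],"yaw":-0.5},
    {"delta_pos":[0,0,0],"yaw":0},
    {"delta_pos":[0,0,0],"yaw":0}
  ]
}}

```text
clock: 32.25
position: [0.5949, -0.1915, 0.1379]
tcp_rot: [1.0, 0.001, -0.0, -0.0]
contact_force: [0.2, -0.2, 0.6]
grip_width: 0.0858
grip_force: 0.0
```

Run:
```python
from h import *
im,c,s,r=wrist("w14")
for d in spotter.recognise("wrist","tape_roll")[:3]: print(round(d["score"],2),np.round(d["box"],1),box(c,d["box"],.019))
print("exp",w2px(c,(.595,-.1915,.019)))
seg(im,c,"tape",(180,100,390,330),yel,.019)
seg(im,c,"hole",(180,100,390,330),lambda H,S,V:V>0,.019)
```

```text
t 32.25 tcp [ 0.5949 -0.1915  0.1379] yang -89.83 z [-0.001  0.    -1.   ] w 0.0858 gf 0.0 F [ 0.2 -0.2  0.6]
0.59 [250.1 147.6  74.2  75.6] [[0.6357, -0.1612], [0.636, -0.2271], [0.5637, -0.1591], [0.564, -0.2302], [0.6012, -0.1944]]
exp [284.04457667 191.89974997]
tape 2824 px [250 151  71  71] cent [ 0.6001 -0.1927] rect [ 0.5988 -0.1928  0.0653  0.0659] 54.6 axis 7.9
hole 48300 px [180 100 210 230] cent [ 0.568 -0.192] rect [ 0.5587 -0.1918  0.2348  0.2256] 0.4 axis 0.1
```

Emit:
{"op": "arm_command", "data": {
  "commands": [
    {"delta_pos":[0.05,-0.04,-1],"yaw":0},
    {"delta_pos":[0,0,-1],"yaw":0},
    {"delta_pos":[0,0,-0.9],"yaw":0},
    {"delta_pos":[0,0,-0.5],"yaw":0},
    {"delta_pos":[0,0,0],"yaw":0}
  ]
}}

```text
clock: 32.98
position: [0.5959, -0.1928, 0.0009]
tcp_rot: [1.0, 0.001, -0.002, -0.001]
contact_force: [-0.0, -0.6, 0.3]
grip_width: 0.0853
grip_force: 0.0
```

Emit:
{"op": "arm_command", "data": {
  "commands": [
    {"delta_pos":[0,0,-0.25],"yaw":0},
    {"delta_pos":[0,0,-0.25],"yaw":0},
    {"delta_pos":[0,0,-0.2],"yaw":0},
    {"delta_pos":[0,0,0],"yaw":0}
  ]
}}

```text
clock: 33.48
position: [0.5967, -0.193, -0.0261]
tcp_rot: [1.0, 0.001, -0.001, -0.0]
contact_force: [-0.4, -0.8, 0.5]
grip_width: 0.0851
grip_force: 0.0
```

Emit:
{"op": "arm_command", "data": {
  "commands": [
    {"delta_pos":[0,0,0],"yaw":0},
    {"delta_pos":[0,0,0],"yaw":0},
    {"delta_pos":[0,0,0],"yaw":0},
    {"delta_pos":[0,0,0],"yaw":0}
  ],
  "fingers": -1
}}

```text
clock: 33.98
position: [0.5977, -0.1934, -0.0248]
tcp_rot: [1.0, 0.001, 0.001, 0.0]
contact_force: [0.2, -0.2, 4.3]
grip_width: 0.0644
grip_force: 33.6
```

Emit:
{"op": "arm_command", "data": {
  "commands": [
    {"delta_pos":[0,0,0.3],"yaw":0},
    {"delta_pos":[0,0,0.8],"yaw":0},
    {"delta_pos":[0,0,1],"yaw":0},
    {"delta_pos":[0,0,0.9],"yaw":0},
    {"delta_pos":[-0.25,0.5,0],"yaw":0}
  ]
}}

```text
clock: 34.6
position: [0.5897, -0.1745, 0.0985]
tcp_rot: [1.0, 0.001, 0.004, 0.001]
contact_force: [0.6, -0.0, -1.5]
grip_width: 0.0642
grip_force: 33.4
```

Emit:
{"op": "arm_command", "data": {
  "commands": [
    {"delta_pos":[-0.25,0.93,0],"yaw":0},
    {"delta_pos":[-0.25,0.93,0],"yaw":0},
    {"delta_pos":[-0.25,0.93,0],"yaw":0},
    {"delta_pos":[-0.25,0.93,0],"yaw":0},
    {"delta_pos":[-0.25,0.93,0],"yaw":0}
  ]
}}

```text
clock: 35.22
position: [0.5365, 0.0141, 0.0949]
tcp_rot: [1.0, 0.001, -0.0, -0.0]
contact_force: [0.1, 1.0, 0.3]
grip_width: 0.0644
grip_force: 33.4
```

Emit:
{"op": "arm_command", "data": {
  "commands": [
    {"delta_pos":[-0.25,0.93,0],"yaw":0},
    {"delta_pos":[-0.25,0.93,0],"yaw":0},
    {"delta_pos":[-0.25,0.93,0],"yaw":0},
    {"delta_pos":[-0.29,0.99,0],"yaw":0},
    {"delta_pos":[0,0,0],"yaw":0}
  ]
}}

```text
clock: 35.85
position: [0.4946, 0.1661, 0.0949]
tcp_rot: [1.0, 0.003, -0.0, -0.0]
contact_force: [0.4, 0.8, -0.2]
grip_width: 0.0641
grip_force: 33.4
```

Emit:
{"op": "arm_command", "data": {
  "commands": [
    {"delta_pos":[0,0,0],"yaw":0},
    {"delta_pos":[0,0,0],"yaw":0}
  ]
}}

```text
clock: 36.1
position: [0.4958, 0.1631, 0.0946]
tcp_rot: [1.0, 0.001, 0.0, 0.0]
contact_force: [0.3, 0.5, -0.8]
grip_width: 0.064
grip_force: 33.4
```

Run:
```python
from h import *
im,c,s,r=wrist("w15"); p=s["position"]; zt=p[2]+.0252+.019; print("tape top z",zt)
for d in spotter.recognise("wrist","tape_roll")[:2]: print(round(d["score"],2),np.round(d["box"],1),box(c,d["box"],zt))
H,S,V=[k.astype(int) for k in cv2.split(cv2.cvtColor(im,cv2.COLOR_BGR2HSV))]
for x in range(200,380,9): print(x,''.join('%4d/%3d/%3d'%(H[y,x],S[y,x],V[y,x]) for y in (200,230,260,290)))
print("tcp-centred tape px",w2px(c,(p[0],p[1],zt)),"hole bottom px",w2px(c,(p[0],p[1],zt-.019)),"spigot tip exp",w2px(c,(.4962,.164,.033)))
```

```text
t 36.1 tcp [0.4958 0.1631 0.0946] yang -89.93 z [ 0. -0. -1.] w 0.064 gf 33.4 F [ 0.3  0.5 -0.8]
tape top z 0.13883185981529858
0.73 [211.8 204.  146.2 148.3] [[0.537, 0.1922], [0.5372, 0.1326], [0.462, 0.1973], [0.4623, 0.127], [0.5027, 0.1623]]
200   23/153/236  22/157/236  21/158/231  16/ 71/ 54
209   23/153/235  22/157/236  21/159/229  19/ 80/ 51
218   20/160/121  23/156/236  21/123/108  21/115/106
227   20/166/120  20/166/120  22/126/107  21/119/105
236   24/150/235  22/128/ 96  21/124/107  22/116/103
245   19/105/ 51  22/130/100  22/124/105  17/106/ 82
254   21/105/ 46  21/126/105  22/126/103  16/115/ 69
263   18/107/ 43  22/124/103  16/118/ 80  20/158/ 97
272   20/ 38/101  22/125/102  20/165/111  20/172/113
281   19/ 43/ 96  23/126/ 99  20/167/113  20/169/113
290   20/ 43/ 89  22/124/101  20/172/111  20/172/113
299   20/ 81/ 38  22/124/101  19/158/100  20/169/113
308   18/ 93/ 41  23/128/100  17/113/ 79  18/129/ 73
317   18/ 99/ 44  23/124/101  22/126/101  17/113/ 68
326   20/172/114  22/123/ 93  22/125/102  20/115/ 89
335   20/169/116  22/129/ 91  21/123/104  23/121/101
344   19/165/119  20/166/118  22/125/104  23/120/102
353   24/147/232  20/163/119  21/138/107  22/116/103
362   25/145/236  23/152/235  20/158/198  24/ 81/ 44
371   24/145/236  23/151/233  19/171/207  19/ 43/ 65
tcp-centred tape px [283.03621825 291.64783894] hole bottom px [283.2410149  270.28238556] spigot tip exp [282.59716001 212.23800509]
```

Run:
```python
from h import *
im=cv2.imread("pics/w15.png"); c=dict(np.load("pics/w15.npz"))
hsv=cv2.cvtColor(im,cv2.COLOR_BGR2HSV).astype(int)
print("col283",[(y,*hsv[y,278]) for y in range(196,352,4)])
z=.1388
for dx in(-.004,-.002,0,.002): 
    q=lambda r:w2px(c,(.4958+dx+r,.1631,z))[1].round(0)
    print(dx,"outer top",q(.0335),"hole top",q(.016),"hole bot",q(-.016),"outer bot",q(-.0335),"lower hole top",w2px(c,(.4958+dx+.016,.1631,z-.019))[1].round(0))
sp=hsv[:,:,1]<60; ys,xs=np.where(sp[150:225,255:310]); print("spigot cols",xs.min()+255,xs.max()+255,np.median(xs)+255,"rows",ys.min()+150,np.median(ys)+150)
print("row of disc: row/col exp disc centre", w2px(c,(.4962,.164,.006)))
d=(hsv[:,:,2]<60)&(hsv[:,:,1]>60); ys,xs=np.where(d[120:204,200:360]); print("disc px",xs.min()+200,xs.max()+200,ys.min()+120)
print("exp disc r31 top",w2px(c,(.4962+.031,.164,.006)),"sides",w2px(c,(.4962,.164+.031,.006)),w2px(c,(.4962,.164-.031,.006)))
```

```text
col283 [(196, np.int64(21), np.int64(45), np.int64(91)), (200, np.int64(21), np.int64(38), np.int64(93)), (204, np.int64(20), np.int64(39), np.int64(98)), (208, np.int64(22), np.int64(110), np.int64(86)), (212, np.int64(22), np.int64(126), np.int64(87)), (216, np.int64(22), np.int64(122), np.int64(90)), (220, np.int64(22), np.int64(125), np.int64(94)), (224, np.int64(23), np.int64(124), np.int64(101)), (228, np.int64(22), np.int64(123), np.int64(102)), (232, np.int64(23), np.int64(120), np.int64(102)), (236, np.int64(22), np.int64(124), np.int64(101)), (240, np.int64(23), np.int64(124), np.int64(101)), (244, np.int64(22), np.int64(124), np.int64(101)), (248, np.int64(22), np.int64(125), np.int64(102)), (252, np.int64(21), np.int64(123), np.int64(91)), (256, np.int64(17), np.int64(121), np.int64(82)), (260, np.int64(20), np.int64(173), np.int64(112)), (264, np.int64(20), np.int64(172), np.int64(111)), (268, np.int64(20), np.int64(168), np.int64(112)), (272, np.int64(20), np.int64(175), np.int64(111)), (276, np.int64(20), np.int64(168), np.int64(112)), (280, np.int64(20), np.int64(173)
[... 764 characters left out ...]
int64(103)), (344, np.int64(22), np.int64(115), np.int64(102)), (348, np.int64(23), np.int64(114), np.int64(96))]
-0.004 outer top 231.0 hole top 268.0 hole bot 329.0 outer bot 359.0 lower hole top 249.0
-0.002 outer top 226.0 hole top 264.0 hole bot 325.0 outer bot 355.0 lower hole top 245.0
0 outer top 222.0 hole top 260.0 hole bot 322.0 outer bot 352.0 lower hole top 241.0
0.002 outer top 217.0 hole top 255.0 hole bot 318.0 outer bot 349.0 lower hole top 237.0
spigot cols 268 304 283.0 rows 164 197.0
row of disc: row/col exp disc centre [282.81361201 201.52831885]
disc px 244 322 162
exp disc r31 top [282.8517371  164.92734671] sides [245.84000757 201.42270899] [319.79494561 201.63395079]
```

The tape is centred on the TCP, and the spigot matches its estimate to within 2 mm. Lowering onto it.

Emit:
{"op": "arm_command", "data": {
  "commands": [
    {"delta_pos":[0.03,0,-0.8],"yaw":0},
    {"delta_pos":[0,0,-0.7],"yaw":0},
    {"delta_pos":[0,0,-0.5],"yaw":0},
    {"delta_pos":[0,0,-0.2],"yaw":0},
    {"delta_pos":[0,0,0],"yaw":0}
  ]
}}

```text
clock: 36.83
position: [0.4969, 0.1637, 0.0064]
tcp_rot: [1.0, 0.001, -0.0, 0.0]
contact_force: [-0.0, 0.0, -0.7]
grip_width: 0.0642
grip_force: 33.4
```

Emit:
{"op": "arm_command", "data": {
  "commands": [
    {"delta_pos":[0,0,-0.3],"yaw":0},
    {"delta_pos":[0,0,-0.2],"yaw":0},
    {"delta_pos":[0,0,-0.1],"yaw":0},
    {"delta_pos":[0,0,0],"yaw":0}
  ]
}}

```text
clock: 37.33
position: [0.4966, 0.164, -0.0178]
tcp_rot: [1.0, 0.001, -0.0, 0.0]
contact_force: [0.5, -0.7, -1.7]
grip_width: 0.0641
grip_force: 33.4
```

Emit:
{"op": "arm_command", "data": {
  "commands": [
    {"delta_pos":[0,0,0],"yaw":0},
    {"delta_pos":[0,0,0],"yaw":0},
    {"delta_pos":[0,0,0],"yaw":0},
    {"delta_pos":[0,0,0.4],"yaw":0},
    {"delta_pos":[0,0,0.9],"yaw":0}
  ],
  "fingers": 1
}}

```text
clock: 37.95
position: [0.4955, 0.1636, 0.0339]
tcp_rot: [1.0, 0.001, -0.002, 0.001]
contact_force: [0.3, 0.3, 0.3]
grip_width: 0.0856
grip_force: 0.0
```

Emit:
{"op": "arm_command", "data": {
  "commands": [
    {"delta_pos":[0,0,1],"yaw":0},
    {"delta_pos":[0,0,1],"yaw":0},
    {"delta_pos":[0,0,0.6],"yaw":0},
    {"delta_pos":[0,0,0],"yaw":0},
    {"delta_pos":[0,0,0],"yaw":0}
  ]
}}

```text
clock: 38.58
position: [0.496, 0.1638, 0.1375]
tcp_rot: [1.0, 0.001, -0.001, 0.0]
contact_force: [0.2, -0.5, -0.5]
grip_width: 0.086
grip_force: 0.0
```

Run:
```python
from h import *
im,c,s,r=wrist("w16")
for d in spotter.recognise("wrist","tape_roll")[:2]: print(round(d["score"],2),np.round(d["box"],1),box(c,d["box"],.025))
hsv=cv2.cvtColor(im,cv2.COLOR_BGR2HSV).astype(int); u,v=w2px(c,(.497,.164,.025)); print(u,v)
u=int(u); print([(y,*map(int,hsv[y,u])) for y in range(140,236,4)])
im=cv2.imread("pics/w14.png"); c=dict(np.load("pics/w14.npz"))
im=cv2.imread("pics/w12.png"); c=dict(np.load("pics/w12.npz"))
print("w12 marker",px2w(c,495,270,.012),px2w(c,477,360,.012))
```

```text
t 38.58 tcp [0.496  0.1638 0.1375] yang -89.86 z [-0.002 -0.001 -1.   ] w 0.086 gf 0.0 F [ 0.2 -0.5 -0.5]
0.92 [245.2 150.9  76.6  73.3] [[0.5347, 0.1976], [0.535, 0.131], [0.4661, 0.2], [0.4665, 0.1282], [0.5019, 0.1642]]
283.71297313588565 192.7284536995875
[(140, 19, 37, 97), (144, 19, 160, 102), (148, 19, 164, 98), (152, 21, 153, 100), (156, 21, 122, 92), (160, 22, 124, 97), (164, 22, 121, 97), (168, 22, 122, 98), (172, 19, 120, 89), (176, 20, 43, 89), (180, 21, 49, 99), (184, 19, 48, 91), (188, 20, 42, 133), (192, 24, 31, 197), (196, 26, 23, 228), (200, 21, 36, 182), (204, 18, 112, 64), (208, 18, 124, 70), (212, 20, 119, 88), (216, 22, 125, 98), (220, 22, 128, 98), (224, 23, 126, 97), (228, 20, 163, 108), (232, 20, 168, 108)]
w12 marker [ 0.5788391  -0.28583275  0.012     ] [ 0.57771354 -0.38346452  0.012     ]
```

The spigot shows through the tape's hole, so the tape is seated. Next is the blue marker.

Emit:
{"op": "arm_command", "data": {
  "commands": [
    {"delta_pos":[0.12,-0.75,0],"yaw":1},
    {"delta_pos":[0.12,-0.75,0],"yaw":1},
    {"delta_pos":[0.12,-0.75,0],"yaw":1},
    {"delta_pos":[0.12,-0.75,0],"yaw":1},
    {"delta_pos":[0.12,-0.75,0],"yaw":1}
  ]
}}

```text
clock: 39.3
position: [0.5202, 0.0131, 0.1373]
tcp_rot: [0.976, 0.219, -0.001, -0.0]
contact_force: [0.3, 0.1, 0.5]
grip_width: 0.0855
grip_force: 0.0
```

Emit:
{"op": "arm_command", "data": {
  "commands": [
    {"delta_pos":[0.12,-0.75,0],"yaw":1},
    {"delta_pos":[0.12,-0.75,0],"yaw":1},
    {"delta_pos":[0.12,-0.75,0],"yaw":1},
    {"delta_pos":[0.12,-0.75,0],"yaw":1},
    {"delta_pos":[0.12,-0.75,0],"yaw":1}
  ]
}}

```text
clock: 39.92
position: [0.5443, -0.1368, 0.1371]
tcp_rot: [0.905, 0.425, -0.001, -0.001]
contact_force: [1.3, 0.6, -0.5]
grip_width: 0.0851
grip_force: 0.0
```

Emit:
{"op": "arm_command", "data": {
  "commands": [
    {"delta_pos":[0.12,-0.75,0],"yaw":1},
    {"delta_pos":[0.12,-0.75,0],"yaw":1},
    {"delta_pos":[0.12,-0.75,0],"yaw":1},
    {"delta_pos":[0.12,-0.75,0],"yaw":1},
    {"delta_pos":[0.12,-0.75,0],"yaw":1}
  ]
}}

```text
clock: 40.55
position: [0.5683, -0.2867, 0.1369]
tcp_rot: [0.792, 0.611, -0.0, -0.001]
contact_force: [0.3, 0.3, -0.6]
grip_width: 0.0855
grip_force: 0.0
```

Emit:
{"op": "arm_command", "data": {
  "commands": [
    {"delta_pos":[0.12,-0.75,0],"yaw":1},
    {"delta_pos":[0.06,-0.75,0],"yaw":1},
    {"delta_pos":[0,0,0],"yaw":0},
    {"delta_pos":[0,0,0],"yaw":0}
  ]
}}

```text
clock: 41.05
position: [0.5755, -0.3452, 0.1373]
tcp_rot: [0.737, 0.676, -0.0, -0.001]
contact_force: [0.6, -0.2, 0.1]
grip_width: 0.0858
grip_force: 0.0
```

Run:
```python
from h import *
im,c,s,r=wrist("w17")
for d in spotter.recognise("wrist","blue_marker")[:2]: print(round(d["score"],2),np.round(d["box"],1),box(c,d["box"],.010))
seg(im,c,"bluepart",(240,180,340,300),blue,.010)
print("est ends",[w2px(c,(.575+k*.006,-.357+k*.069,.010)).round(1) for k in(1,0,-1)])
im=cv2.imread("pics/t1raw.png"); c=cams.calibration("top")
print("top ends",[px2w(c,*q,.010).round(4) for q in((329,170.2),(382,167.0))])
```

```text
t 41.05 tcp [ 0.5755 -0.3452  0.1373] yang -4.91 z [-0.002  0.002 -1.   ] w 0.0858 gf 0.0 F [ 0.6 -0.2  0.1]
0.69 [278.9 129.3  22.2 141.5] [[0.5753, -0.2888], [0.5952, -0.2905], [0.5625, -0.4313], [0.5854, -0.4332], [0.58, -0.3558]]
bluepart 543 px [286 226  14  42] cent [ 0.5791 -0.4042] rect [ 0.5787 -0.4054  0.0456  0.013 ] 86.0 axis 86.5
est ends [array([285.1, 127.8]), array([284.9, 201.6]), array([284.7, 265.8])]
top ends [array([ 0.5829, -0.2865,  0.01  ]), array([ 0.5728, -0.4268,  0.01  ])]
```

Emit:
{"op": "arm_command", "data": {
  "commands": [
    {"delta_pos":[0.11,-0.31,-0.9],"yaw":0.48},
    {"delta_pos":[0,0,-1],"yaw":0},
    {"delta_pos":[0,0,-1],"yaw":0},
    {"delta_pos":[0,0,-0.6],"yaw":0},
    {"delta_pos":[0,0,0],"yaw":0}
  ],
  "fingers": 0.2
}}

```text
clock: 41.78
position: [0.579, -0.3565, -0.0035]
tcp_rot: [0.722, 0.692, -0.001, -0.002]
contact_force: [0.2, 0.7, 0.2]
grip_width: 0.0509
grip_force: 0.0
```

Emit:
{"op": "arm_command", "data": {
  "commands": [
    {"delta_pos":[0,0,-0.2],"yaw":0},
    {"delta_pos":[0,0,-0.25],"yaw":0},
    {"delta_pos":[0,0,0],"yaw":0}
  ]
}}

```text
clock: 42.15
position: [0.58, -0.358, -0.0198]
tcp_rot: [0.722, 0.692, -0.0, -0.0]
contact_force: [-0.1, -0.3, -0.5]
grip_width: 0.0513
grip_force: 0.0
```

Emit:
{"op": "arm_command", "data": {
  "commands": [
    {"delta_pos":[0,0,0],"yaw":0},
    {"delta_pos":[0,0,0],"yaw":0},
    {"delta_pos":[0,0,0],"yaw":0},
    {"delta_pos":[0,0,0],"yaw":0}
  ],
  "fingers": -1
}}

```text
clock: 42.65
position: [0.5807, -0.3586, -0.0189]
tcp_rot: [0.722, 0.692, 0.0, 0.001]
contact_force: [-1.0, 0.3, 3.2]
grip_width: 0.0131
grip_force: 29.4
```

Emit:
{"op": "arm_command", "data": {
  "commands": [
    {"delta_pos":[0,0,0.3],"yaw":0.1},
    {"delta_pos":[0,0,0.8],"yaw":0},
    {"delta_pos":[0,0,1],"yaw":0},
    {"delta_pos":[0,0,0.9],"yaw":0},
    {"delta_pos":[-0.2,0.5,0],"yaw":0}
  ]
}}

```text
clock: 43.28
position: [0.5747, -0.3404, 0.105]
tcp_rot: [0.719, 0.695, 0.001, 0.004]
contact_force: [-0.9, 0.6, -0.4]
grip_width: 0.013
grip_force: 29.4
```

Emit:
{"op": "arm_command", "data": {
  "commands": [
    {"delta_pos":[-0.3,0.95,0],"yaw":0},
    {"delta_pos":[-0.3,0.95,0],"yaw":0},
    {"delta_pos":[-0.3,0.95,0],"yaw":0},
    {"delta_pos":[-0.3,0.95,0],"yaw":0},
    {"delta_pos":[-0.3,0.95,0],"yaw":0}
  ]
}}

```text
clock: 43.9
position: [0.512, -0.1472, 0.1012]
tcp_rot: [0.719, 0.695, 0.0, 0.0]
contact_force: [-0.4, 0.5, -0.3]
grip_width: 0.0129
grip_force: 29.4
```

Emit:
{"op": "arm_command", "data": {
  "commands": [
    {"delta_pos":[-0.3,0.95,0],"yaw":0},
    {"delta_pos":[-0.3,0.95,0],"yaw":0},
    {"delta_pos":[-0.3,0.95,0],"yaw":0},
    {"delta_pos":[-0.3,0.95,0],"yaw":0},
    {"delta_pos":[-0.3,0.95,0],"yaw":0}
  ]
}}

```text
clock: 44.52
position: [0.452, 0.0428, 0.1012]
tcp_rot: [0.719, 0.695, 0.0, 0.0]
contact_force: [0.7, 0.6, 0.8]
grip_width: 0.0134
grip_force: 29.4
```

Emit:
{"op": "arm_command", "data": {
  "commands": [
    {"delta_pos":[-0.3,0.95,0],"yaw":0},
    {"delta_pos":[-0.3,0.95,0],"yaw":0},
    {"delta_pos":[-0.22,0.95,0],"yaw":0},
    {"delta_pos":[0,0.24,0],"yaw":0},
    {"delta_pos":[0,0,0],"yaw":0}
  ]
}}

```text
clock: 45.15
position: [0.4199, 0.1653, 0.1009]
tcp_rot: [0.719, 0.695, 0.0, 0.0]
contact_force: [-0.5, 0.0, -0.1]
grip_width: 0.0134
grip_force: 29.4
```

Run:
```python
from h import *
im,c,s,r=wrist("w18"); p=s["position"]
for l,z in(("blue_marker",p[2]+.028),("labelling_tray",.008)):
  for d in spotter.recognise("wrist",l)[:2]: print(l,round(d["score"],2),np.round(d["box"],1),box(c,d["box"],z))
seg(im,c,"tray",(200,20,560,330),yel,.010,9)
# uprights: low-saturation pixels left/right of marker near expected rows
hsv=cv2.cvtColor(im,cv2.COLOR_BGR2HSV).astype(int)
for q in (.04,-.04):
    u,v=w2px(c,(.420+q*.035,.165+q,.024)); print("upright exp",u,v)
    for dv in(-6,0,6):
        row=hsv[int(v)+dv,int(u)-50:int(u)+50]; k=np.where((row[:,1]<70))[0]; print(dv,(k+int(u)-50).tolist())
```

```text
t 45.15 tcp [0.4199 0.1653 0.1009] yang -1.88 z [ 0.001 -0.    -1.   ] w 0.0134 gf 29.4 F [-0.5  0.  -0.1]
blue_marker 0.56 [264.6 129.   38.9 247. ] [[0.4139, 0.2347], [0.4305, 0.2341], [0.4071, 0.1003], [0.4288, 0.0997], [0.4203, 0.1762]]
labelling_tray 0.65 [254.3  80.9 182.  214.2] [[0.4004, 0.2606], [0.5383, 0.2563], [0.389, 0.0728], [0.5603, 0.0673], [0.4717, 0.1744]]
tray 24910 px [256  80 180 216] cent [0.4814 0.1819] rect [0.468  0.1654 0.1872 0.1399] 88.4 axis 101.8
upright exp 284.27544844579364 156.76127050507156
-6 [234, 235, 236, 237, 238, 239, 240, 241, 242, 243, 244, 245, 246, 247, 248, 249, 250, 251, 252, 253, 254, 255, 256, 257, 258, 259, 260, 261, 262, 263, 264, 265, 266, 267, 268, 269, 270, 271, 272, 273, 274, 275, 276, 277, 278, 279, 280, 281, 282, 283, 284, 285, 286, 287, 288, 289, 290, 291, 292, 293, 294, 295, 296, 297, 298, 299, 300, 301, 302, 303, 304, 305, 306, 307, 308, 309, 310, 311, 312, 313, 314]
0 [234, 235, 236, 237, 238, 239, 240, 241, 242, 243, 244, 245, 246, 247, 248, 249, 250, 251, 252, 253, 254, 255, 256, 257, 258, 259, 260, 261, 262, 263, 264, 26
[... 999 characters left out ...]
6, 237, 238, 239, 240, 241, 242, 243, 244, 245, 246, 247, 248, 249, 250, 251, 252, 253, 254, 255, 256, 257, 258, 264, 265, 266, 267, 268, 269, 270, 271, 272, 273, 274, 275, 276, 277, 278, 279, 280, 281, 282, 283, 284, 285, 286, 287, 288, 289, 290, 291, 292, 293, 294, 295, 296, 297, 298, 299, 300, 301, 302, 303, 304]
6 [233, 234, 235, 236, 237, 238, 239, 240, 241, 242, 243, 244, 245, 246, 247, 248, 249, 250, 251, 252, 253, 254, 255, 256, 257, 258, 259, 260, 261, 262, 263, 264, 265, 266, 267, 268, 269, 270, 271, 272, 273, 274, 275, 276, 277, 278, 279, 280, 281, 282, 283, 284, 285, 286, 287, 288, 289, 290, 291, 292, 293, 294, 295, 296, 297, 298, 302, 303, 304, 305, 306, 307, 308, 309, 310, 311]
```

Emit:
{"op": "arm_command", "data": {
  "commands": [
    {"delta_pos":[0,0,-0.8],"yaw":0},
    {"delta_pos":[0,0,-0.8],"yaw":0},
    {"delta_pos":[0,0,-0.6],"yaw":0},
    {"delta_pos":[0,0,-0.3],"yaw":0},
    {"delta_pos":[0,0,0],"yaw":0}
  ]
}}

```text
clock: 45.92
position: [0.4195, 0.1646, 0.0002]
tcp_rot: [0.719, 0.695, -0.001, -0.0]
contact_force: [1.0, -0.8, -0.1]
grip_width: 0.0135
grip_force: 29.3
```

Emit:
{"op": "arm_command", "data": {
  "commands": [
    {"delta_pos":[0,0,-0.1],"yaw":0},
    {"delta_pos":[0,0,0],"yaw":0}
  ]
}}

```text
clock: 46.18
position: [0.4203, 0.1654, -0.0028]
tcp_rot: [0.719, 0.695, 0.001, 0.0]
contact_force: [-0.7, 0.3, 0.1]
grip_width: 0.0128
grip_force: 29.4
```

Emit:
{"op": "arm_command", "data": {
  "commands": [
    {"delta_pos":[0,0,0],"yaw":0},
    {"delta_pos":[0,0,0],"yaw":0},
    {"delta_pos":[0,0,0],"yaw":0}
  ],
  "fingers": -0.35
}}

```text
clock: 46.55
position: [0.4195, 0.1653, -0.0034]
tcp_rot: [0.719, 0.695, 0.0, 0.0]
contact_force: [-0.6, 0.4, 0.1]
grip_width: 0.0277
grip_force: 0.0
```

Emit:
{"op": "arm_command", "data": {
  "commands": [
    {"delta_pos":[0,0,0.4],"yaw":0},
    {"delta_pos":[0,0,0.9],"yaw":0},
    {"delta_pos":[0,0,1],"yaw":0},
    {"delta_pos":[0,0,1],"yaw":0},
    {"delta_pos":[0,0,1],"yaw":0}
  ]
}}

```text
clock: 47.18
position: [0.4193, 0.1652, 0.1699]
tcp_rot: [0.719, 0.695, 0.0, 0.0]
contact_force: [0.9, 0.7, -0.2]
grip_width: 0.0277
grip_force: 0.0
```

Emit:
{"op": "arm_command", "data": {
  "commands": [
    {"delta_pos":[-0.6,0.9,0.5],"yaw":0},
    {"delta_pos":[-0.6,0.9,0],"yaw":0},
    {"delta_pos":[-0.6,0.9,0],"yaw":0},
    {"delta_pos":[-0.6,0.9,0],"yaw":0},
    {"delta_pos":[-0.6,0.9,0],"yaw":0}
  ]
}}

```text
clock: 47.8
position: [0.2986, 0.3462, 0.1885]
tcp_rot: [0.719, 0.695, 0.0, 0.0]
contact_force: [0.1, 0.4, 0.6]
grip_width: 0.0276
grip_force: 0.0
```

Emit:
{"op": "arm_command", "data": {
  "commands": [
    {"delta_pos":[-0.4,0.9,0],"yaw":0},
    {"delta_pos":[-0.2,0.9,0],"yaw":0},
    {"delta_pos":[0,0.9,0],"yaw":0},
    {"delta_pos":[0,0,0],"yaw":0}
  ]
}}

```text
clock: 48.3
position: [0.2752, 0.455, 0.188]
tcp_rot: [0.718, 0.696, -0.0, -0.0]
contact_force: [-0.7, -0.4, -0.4]
grip_width: 0.0278
grip_force: 0.0
```

Run:
```python
from h import *
st(); im=cams.get_image("top"); cv2.imwrite("pics/tend.png",im); c=cams.calibration("top")
B=np.array([.4507,-.222]); Y=np.array([.4675,.1635]); rot=lambda a,v:R.from_euler('z',a,degrees=True).as_matrix()[:2,:2]@np.array(v)
for l,z,e in(("dye_bottle",.04,B+rot(-2.4,[.029,.046])),("timer",.02,B+rot(-2.4,[.029,-.037])),("black_marker",.025,B+rot(-2.4,[-.053,0])),("tape_roll",.02,Y+rot(-2,[.028,0])),("blue_marker",.027,Y+rot(-2,[-.048,0])),("beaker",.035,(.39,-.04)),("wash_bottle",.1,(.59,-.5))):
    print(l,"exp",np.round(e,4))
    for d in spotter.recognise("top",l)[:3]: print("  ",round(d["score"],2),np.round(d["box"],1),box(c,d["box"],z)[4])
f=blue
seg(im,c,"blue mk cap",(125,235,200,275),f,.03)
seg(im,c,"black mk",(270,228,355,262),lambda H,S,V:(V<60)&~blue(H,S,V),.025)
seg(im,c,"white mk",(125,235,200,275),lambda H,S,V:(S<60)&(V>110),.03)
```

```text
t 48.3 tcp [0.2752 0.455  0.188 ] yang -1.83 z [-0.  0. -1.] w 0.0278 gf 0.0 F [-0.7 -0.4 -0.4]
dye_bottle exp [ 0.4816 -0.1773]
   0.63 [289.  201.8  14.8  19.9] [0.4777, -0.184]
timer exp [ 0.4781 -0.2602]
   0.72 [312.6 200.8  26.9  22.7] [0.4704, -0.26]
   0.58 [294.5 273.6  25.1  26.8] [0.2913, -0.1845]
black_marker exp [ 0.3977 -0.2198]
   0.56 [290.  240.5  51.4   7.2] [0.3924, -0.221]
   0.18 [234.4 244.9  18.6  19.6] [0.3904, -0.0398]
tape_roll exp [0.4955 0.1625]
   0.66 [387.  229.8  26.9  25.5] [0.3681, -0.4331]
   0.62 [143.5 213.7  31.5  24. ] [0.4928, 0.1647]
   0.16 [398.7 135.2  39.1  34. ] [0.5972, -0.5262]
blue_marker exp [0.4195 0.1652]
   0.75 [130.8 252.3  53.8   6.9] [0.4164, 0.1716]
beaker exp [ 0.39 -0.04]
   0.84 [233.2 245.3  19.2  19.8] [0.3884, -0.0384]
wash_bottle exp [ 0.59 -0.5 ]
blue mk cap 102 px [169 249  20   7] cent [0.4183 0.1207] rect [0.4182 0.1191 0.0471 0.0135] 87.5 axis 88.2
black mk 206 px [287 238  54   9] cent [ 0.3988 -0.2169] rect [ 0.397  -0.2162  0.1333  0.015 ] 88.4 axis 87.5
white mk 932 px [125 240  75  35] cent [0.3858 0.1523] rect [0.4077 0.1611 0.1833 0.0838] 84.9 axis 85.7
```

The end checks put every item within a few millimetres of its place, with the arm clear. Handing in.

```bash
python3 -c "
from h import *
print(finish_job())"
```

```text
the job is handed in; nothing more can be done
None
```

Both kits are made up and the job is handed in: the final camera check put every item within a few millimetres of its place and the beaker where it was, but did not detect the wash bottle, which the arm never went near; no judgement has come back.

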